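Make the core-sample cases fast for sea

ROBOT

A 7-joint arm with a two-finger parallel gripper is mounted at the origin on the work surface. World frame = base frame: x ahead of the robot, y to its left, z up, the work surface at z = 0. Lengths are in m, angles in rad, forces in N, time in s.
With the tool pointing down it reaches from about 0.4 to 0.9 m from the base axis. Payload 5.6 kg.
Tool frame: the origin (TCP) lies at the centre of the arm's flange, where the gripper is bolted on; the fingertips stand arm.nose_length ahead of it and the grasp point (between the pads) lies 171 mm ahead of it (arm.nose_length is the distance from the TCP to the fingertips, in m); y points along the fingers, x is the direction in which the jaws open and shut, and the axes are right-handed (so a half turn about y gives the same grasp; the last joint's range is limited). The gripper opens to 92 mm and grips with 3 to 60 N. Pads are 20 mm wide; open, the fingers measure 128 mm over their backs; the gripper's body (75 mm by 189 mm) begins 69 mm behind the grasp point.
Start: joints at [1.197, 0.468, -0.012, 1.603, 0.006, 1.071, -0.056], TCP at [0.211, -0.615, 0.405] pointing down, gripper open.
Joint ranges: [-2.53, 2.53], [-0.31, 2.02], [-1.57, 1.55], [0.28, 2.44], [-1.29, 4.43], [0.15, 1.84], [-2.92, 2.92]. Speed limits (rad/s): [2.57, 2.57, 3.14, 3.14, 3.14, 3.14, 3.14].

INTERFACE

Orientations are given as a unit quaternion [w, x, y, z].
In Python, from cell import get_state, eyes, arm, spotter gives the robot as it stands.
- The arm moves only by the tool step_arm, never from a script. Its argument "deltas" is a list of rows, each an object of numbers: "dx", "dy", "dz": the shift along the world's x, y, z in cm; "rx", "ry", "rz": the turn, a rotation vector about the world's x, y, z in degrees; "fingers": the closure, from 0 (fully open) to 1 (shut). A call has 1 to 20 rows; each row shifts and turns the commanded pose from where the row before left it; what a row does not reach is not made up. A row lasts 1/8 s, in which the tool goes at most 62.5 mm and 10.7 degrees, less where a joint would pass 70% of its speed; a pose out of reach is approached as far as the arm can. A call with a gripper value outside its range is refused whole. The fingers move at their own pace and stop on an object; "newtons" is the grip in N (left out, the last holds). Time passes only in rows, so rows that do not move let the fingers close. It gives the time, the measured TCP pose, the force and the opening at its end, in the units of the state.
- get_state(): the state, without advancing time (a new reading comes with each control period).
- eyes.camera(name): name is "scene" or "top" or "wrist"; returns the picture (400x640x3 uint8, red, green, blue); there is no depth.
- eyes.get_calibration(name): a dict with "fx", "fy", "cx", "cy" (pixels), "camera_from_world" (4x4, takes a point from world to camera coordinates). Camera axes: x right, y down, z forward; pixel columns grow to the right and rows downward; lengths in m; the calibration is good to about 2 mm. The wrist camera is an equidistant fisheye: a pixel r from the principal point sees the ray r / f radians off the axis. A picture is of the moment at which its call begins: read the wrist's pose just before it. get_calibration takes no time and is no camera call; for the wrist camera it gives the pose at the moment of the call.
- arm.sign_off(): hands the job in, once; it reports no verdict.
Trained networks look in the newest picture that a camera, given by its name, has taken for a name from the list of things; names that differ only in an ending like _2 or _b are one class to them, and where a whole thing is asked for, a point or a joint stands for the part that bears it (a point fixed in the world has none). Each returns a list of dicts, best first, with "conf" (0 to 1); they miss things now and then, are a little off and sometimes report something else, mostly with a low value. They report only what shows in the picture. A call takes as long as a camera call.
- spotter.regions_of(camera, label): "pixels" (400x640 bool, what is visible of it) and "centre" ([column, row] in pixels, amid what is visible of it).
The state is a dict: "time_s": time; "joints": joint angles; "dq": joint speeds; "effort": joint torques, N m; "tcp_pos": TCP position; "tcp_rot": TCP orientation; "wrist_force": force on the tool from outside, world axes, zero at the start; "ft_torque": the same for the moment, N m; "finger_gap": finger opening in m.
Only numpy, scipy, OpenCV 4.12 (cv2) and the standard library are available. Lean on these libraries where they do the work, as an engineer would, in place of code of your own. Each camera call takes 0.05 s, during which the arm holds its last target. There are 200 camera calls.

TASK

Get the sample rack ready for sea: tug the knob of every case straight up; where the catch holds, the knob draws out to its orange band, and where the lid lifts instead, let it come up a little, press it firmly down until it snaps shut, and tug again, so that in the end every lid is shut with its knob drawn out. Put all the short lock pins in the green reject tub, and once all cases are proven push a full-length pin through both lugs of the tie-down clevis, head up against the near lug, and let go. Leave a spare good pin on the bench and the other things where they are.

Things in the scene. Friction and masses are not known exactly. Their poses are not given: they have to be found in the camera images.
- knob_1 (a point): centre of the white ball knob on blue sample case 1: 26 mm diameter, its centre 20 mm above the lid when down. 72 mm in front of the hinge line, which is level with it, mid-width. Each case is fixed, 130 (x) x 92 mm (y), its shut lid's top 93 mm above the bench. Attitude: x away from the robot, y along the hinge, z up out of the lid; the three cases stand 137 mm apart along y on a fixed white board, turned alike.
- stem_1 (a joint): how far knob 1 is drawn out of its lid, m: 0 down, 0.008 fully out (orange band shows). Moves only when pulled off the lid with over 10 N, so only if the catch holds the lid, and stays where left. On an unlatched case the whole lid comes up instead at 3 to 6 N, knob down. Pressing a drawn knob pushes it down again. 0 at the start.
- lid_1 (a joint): angle of lid 1, rad: 0 resting shut on its seal, grows as the front edge rises, up to 1.0. Stiff hinge: a raised lid stays where left. Latched or not, it starts at 0; latched it gives about 0.01 to a tug. Pressing the pad down with 10 to 15 N squeezes the seal (lid to -0.04, 4 mm at the front) and snaps the hidden catch; let go, it returns to about 0.
- knob_2 (a point): centre of the white ball knob on blue sample case 2: as knob_1. Each lid has a grey press pad (28 x 60 mm) by its front edge; the pad's middle lies 41 mm from the knob axis towards the robot (-x of the knob's attitude), on the lid's top, 20 mm below the knob's centre when the knob is down.
- stem_2 (a joint): how far knob 2 is drawn out of its lid, m: as stem_1.
- lid_2 (a joint): angle of lid 2, rad: as lid_1.
- knob_3 (a point): centre of the white ball knob on blue sample case 3: as knob_1. At the start 1 or 2 of the 3 cases are unlatched, which ones varies; all lids look alike.
- stem_3 (a joint): how far knob 3 is drawn out of its lid, m: as stem_1.
- lid_3 (a joint): angle of lid 3, rad: as lid_1.
- hole_near (a point): tie-down clevis at the rack's right end (-y), fixed: two upright lugs (near one yellow, far one grey) 44 mm wide, 88 tall, 8 thick, 20 apart, each with a 13 mm square hole, in line. The point: on the hole axis 70 mm above the bench, on the near lug's face towards the robot; far lug ends 36 mm beyond. x: along the holes away from the robot; push the pin in level along +x.
- pin_1_head (a point): lock pin 1 (may be absent): red block head 30 (x) x 16 (y) x 24 mm (z), the point at its centre. x axis: along the shaft from head to tip. Lies level on the bench, 40 to 60 g; grasp the head across y. Steel shaft 8.5 mm diameter, tip tapered, on the head's axis. Full length: 60 mm of shaft (head centre to tip 75); short: 28 mm (43). Which are short must be seen or measured.
- pin_1_tip (a point): tip of the shaft of lock pin 1; x axis along the shaft, outward.
- pin_2_head (a point): lock pin 2 (may be absent): red block head 30 (x) x 16 (y) x 24 mm (z), the point at its centre. x axis: along the shaft from head to tip. Lies level on the bench, 40 to 60 g; grasp the head across y. Steel shaft 8.5 mm diameter, tip tapered, on the head's axis. Full length: 60 mm of shaft (head centre to tip 75); short: 28 mm (43). Which are short must be seen or measured.
- pin_2_tip (a point): tip of the shaft of lock pin 2; x axis along the shaft, outward.
- pin_3_head (a point): lock pin 3 (may be absent): red block head 30 (x) x 16 (y) x 24 mm (z), the point at its centre. x axis: along the shaft from head to tip. Lies level on the bench, 40 to 60 g; grasp the head across y. Steel shaft 8.5 mm diameter, tip tapered, on the head's axis. Full length: 60 mm of shaft (head centre to tip 75); short: 28 mm (43). Which are short must be seen or measured.
- pin_3_tip (a point): tip of the shaft of lock pin 3; x axis along the shaft, outward.
- pin_4_head (a point): lock pin 4 (may be absent): red block head 30 (x) x 16 (y) x 24 mm (z), the point at its centre. x axis: along the shaft from head to tip. Lies level on the bench, 40 to 60 g; grasp the head across y. Steel shaft 8.5 mm diameter, tip tapered, on the head's axis. Full length: 60 mm of shaft (head centre to tip 75); short: 28 mm (43). Which are short must be seen or measured.
- pin_4_tip (a point): tip of the shaft of lock pin 4; x axis along the shaft, outward.
- pin_5_head (a point): lock pin 5 (may be absent): red block head 30 (x) x 16 (y) x 24 mm (z), the point at its centre. x axis: along the shaft from head to tip. Lies level on the bench, 40 to 60 g; grasp the head across y. Steel shaft 8.5 mm diameter, tip tapered, on the head's axis. Full length: 60 mm of shaft (head centre to tip 75); short: 28 mm (43). Which are short must be seen or measured.
- pin_5_tip (a point): tip of the shaft of lock pin 5; x axis along the shaft, outward.
- tub: green open reject tub, fixed, 105 (x) x 125 (y) x 38 mm, walls and floor 4 mm. Origin: centre of its underside; z up.
- jar_c (a point): clear jar with a white cap standing on the bench, 48 mm diameter, 70 mm tall; the point is half-way up. A bystander: leave it.
- comb_c (a point): white toothed comb strip lying on the bench, 150 x 25 x 10 mm, along its x; the point is the middle of its bar. A bystander: leave it.
- comb_b_c (a point): second such comb strip, at the left of the bench; the middle of its bar. A bystander: leave it.

How it is judged:
On the way, in this order (a step that is already met when the one before it is completed fails the run):
1. a tug has lifted the lid of an unlatched case (value of joint any of lid_1, lid_2, lid_3 above 0.05 rad), for 0.2 s.
2. every lid is shut and latched, proven by its drawn knob (value of joint each of lid_1, lid_2, lid_3 below 0.03 rad and value of joint each of stem_1, stem_2, stem_3 above 0.005 m), for 0.2 s.
3. a full-length pin is through both lugs (((x of pin_1_tip in the frame of hole_near between 0.05 and 0.071 m and y of pin_1_tip in the frame of hole_near between -0.01 and 0.01 m and z of pin_1_tip in the frame of hole_near between -0.012 and 0.012 m and y of pin_1_head in the frame of hole_near between -0.012 and 0.012 m and z of pin_1_head in the frame of hole_near between -0.015 and 0.015 m) or (x of pin_4_tip in the frame of hole_near between 0.05 and 0.071 m and y of pin_4_tip in the frame of hole_near between -0.01 and 0.01 m and z of pin_4_tip in the frame of hole_near between -0.012 and 0.012 m and y of pin_4_head in the frame of hole_near between -0.012 and 0.012 m and z of pin_4_head in the frame of hole_near between -0.015 and 0.015 m))), for 0.2 s.
At the end, for the whole second after the job is handed in: All three lids within 0.03 rad of shut with their knobs drawn out more than 5 mm; a full-length pin lying through both lugs, its tip 14 mm or more beyond the far lug (fully home is 24 mm); the head of every short pin inside the tub; no full-length pin in the tub or off the bench (all of step 2 and ((x of pin_1_tip in the frame of hole_near between 0.05 and 0.071 m and y of pin_1_tip in the frame of hole_near between -0.01 and 0.01 m and z of pin_1_tip in the frame of hole_near between -0.012 and 0.012 m and y of pin_1_head in the frame of hole_near between -0.012 and 0.012 m and z of pin_1_head in the frame of hole_near between -0.015 and 0.015 m) or (x of pin_4_tip in the frame of hole_near between 0.05 and 0.071 m and y of pin_4_tip in the frame of hole_near between -0.01 and 0.01 m and z of pin_4_tip in the frame of hole_near between -0.012 and 0.012 m and y of pin_4_head in the frame of hole_near between -0.012 and 0.012 m and z of pin_4_head in the frame of hole_near between -0.015 and 0.015 m)) and x of pin_2_head in the frame of tub between -0.05 and 0.05 m and y of pin_2_head in the frame of tub between -0.06 and 0.06 m and z of pin_2_head in the frame of tub between 0 and 0.06 m and x of pin_3_head in the frame of tub between -0.05 and 0.05 m and y of pin_3_head in the frame of tub between -0.06 and 0.06 m and z of pin_3_head in the frame of tub between 0 and 0.06 m and x of pin_5_head in the frame of tub between -0.05 and 0.05 m and y of pin_5_head in the frame of tub between -0.06 and 0.06 m and z of pin_5_head in the frame of tub between 0 and 0.06 m and not (x of pin_1_head in the frame of tub between -0.05 and 0.05 m and y of pin_1_head in the frame of tub between -0.06 and 0.06 m and z of pin_1_head in the frame of tub between 0 and 0.06 m) and not (x of pin_4_head in the frame of tub between -0.05 and 0.05 m and y of pin_4_head in the frame of tub between -0.06 and 0.06 m and z of pin_4_head in the frame of tub between 0 and 0.06 m) and height (world z) of each of pin_1_head, pin_4_head above 0 m); the robot touches nothing.
It fails at once if a knob is drawn out while its lid is open ((value of joint stem_1 above 0.005 m and value of joint lid_1 above 0.12 rad) or (value of joint stem_2 above 0.005 m and value of joint lid_2 above 0.12 rad) or (value of joint stem_3 above 0.005 m and value of joint lid_3 above 0.12 rad)).
It fails at once if a lid is thrown wide open (value of joint any of lid_1, lid_2, lid_3 above 0.8 rad).
It fails at once if a bystander (jar, comb strips) is moved more than 5 cm (distance of any of jar_c, comb_c, comb_b_c from where it was at the start of the episode above 0.05 m).
Of pin_2, pin_3, pin_5 only 2 to 3 are there at a start; the rules pass over those that are not, and their reading is None.
Of pin_1, pin_4 only 1 to 2 are there at a start; the rules pass over those that are not, and their reading is None.
At some moment in a run one of pin_2, pin_3, pin_5 may be knocked a few centimetres aside while the robot is not near it.
Once in a run the grip may slacken for a moment while it holds something.
It also fails if it takes over 210 s, if anything falls off the work surface, if the arm or the gripper's body presses on something with over 40 N, if the wrist force passes 120 N, or if a joint passes its speed limit or range.

## Working session

There is one attempt and no reset: what is moved stays moved. The work goes in short steps, Python scripts to look and compute and a tool call to move; the robot and the scene stay as the last step left them, time stands still between calls to the robot, and variables do not carry over. Pictures are saved under pics/ and viewed, about 12 in all and at most 16, crops included, and the job is handed in when it is done.

Besides the shell and the picture viewer there is one more tool, called after ">>>" as a command line: name --argument value ..., lists and objects as JSON in quotes. step_arm: Moves the arm, as the interface text tells. Its arguments: {"type":"object","properties":{"deltas":{"type":"array"},"newtons":{"type":"number"}},"required":["deltas"]}

```bash
mkdir -p pics; ls; python3 - <<'E'
from cell import get_state, eyes, arm, spotter
import cv2,numpy as np
print(get_state(), arm.nose_length)
for n in ("scene","top"):
    im=eyes.camera(n); cv2.imwrite(f"pics/{n}0.png",im[:,:,::-1])
    print(n,eyes.get_calibration(n))
E
```

```text
pics
{'time_s': 0.0, 'joints': array([ 1.19698053,  0.46838749, -0.01161605,  1.60360469,  0.00601668,
        1.07140179, -0.0562747 ]), 'dq': array([ 0.00030581, -0.00084795,  0.00011752,  0.00163245, -0.00203169,
        0.00189292,  0.00076383]), 'effort': array([ 8.58860767e-04, -5.20571816e+01, -1.19996312e-02, -2.43751448e+01,
       -5.67489525e-02,  1.71786197e-02,  1.41270716e-04]), 'tcp_pos': array([ 0.21101111, -0.61453901,  0.40374121]), 'tcp_rot': array([ 0.57582279, -0.57517493,  0.41138774, -0.41031944]), 'wrist_force': array([-0.15583579, -0.31431302, -0.37604021]), 'ft_torque': array([-0.02383928, -0.00768129,  0.00764356]), 'finger_gap': 0.09196367016152142} 0.1901
scene {'fx': 471.12384320856444, 'fy': 471.12384320856444, 'cx': 314.12478422884345, 'cy': 196.59760462200046, 'camera_from_world': array([[-0.84439452,  0.53571801, -0.00202577,  0.49505999],
       [ 0.34271188,  0.53726565, -0.77064531, -0.11862285],
       [-0.41176019, -0.65142293, -0.63726109,  1.81213738],
       [ 0.        ,  0.        ,  0.        ,  1.        ]])}
top {'fx': 425.84574141747623, 'fy': 425.84574141747623, 'cx': 326.8163422924092, 'cy': 198.790755801055, 'camera_from_world': array([[ 0.00946847, -0.99990926,  0.00958217, -0.04488118],
       [-0.99792583, -0.01005901, -0.0635834 ,  0.55812905],
       [ 0.06367401, -0.00896026, -0.99793053,  1.10907378],
       [ 0.        ,  0.        ,  0.        ,  1.        ]])}
```

View pics/scene0.png

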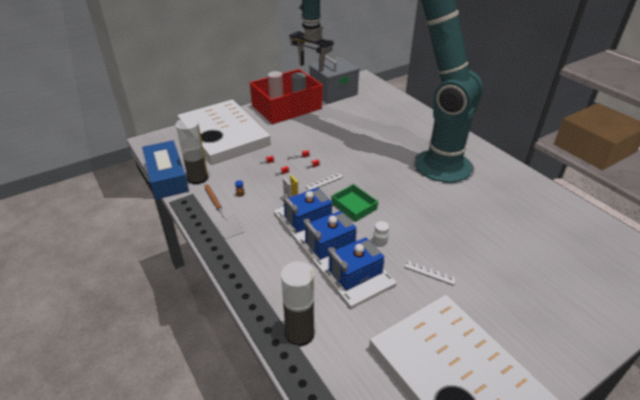

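View pics/top0.png

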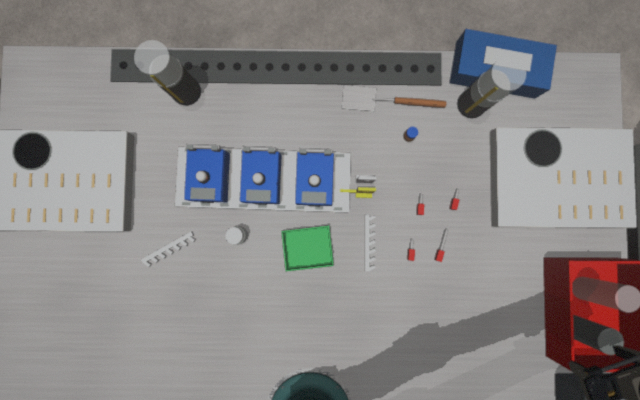

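The views show four pins right of the rack in the top picture, at about (421,208), (455,204), (411,254) and (440,254). The cases' knobs are near (202,176), (258,178) and (314,181), with the clevis at (362,188) and the tub at (308,247). Now to measure them.

```bash
cat > h.py <<'E'
from cell import get_state, eyes, arm, spotter
import cv2,numpy as np
from scipy.spatial.transform import Rotation as R
def ray(cam,u,v,C=None):
    C=C or eyes.get_calibration(cam); T=C["camera_from_world"]
    x=(u-C["cx"])/C["fx"]; y=(v-C["cy"])/C["fy"]
    if cam=="wrist":
        t=np.hypot(x,y); s=np.sinc(t/np.pi); d=np.array([x*s,y*s,np.cos(t)])
    else: d=np.array([x,y,1.])
    return -T[:3,:3].T@T[:3,3], T[:3,:3].T@d
def at_z(cam,u,v,z,C=None):
    o,d=ray(cam,u,v,C); return o+d*(z-o[2])/d[2]
def proj(cam,p,C=None):
    C=C or eyes.get_calibration(cam); T=C["camera_from_world"]
    q=T[:3,:3]@np.asarray(p)+T[:3,3]
    if cam=="wrist":
        r=np.hypot(q[0],q[1]); t=np.arctan2(r,q[2]); k=t/max(r,1e-9)
        return C["cx"]+C["fx"]*k*q[0], C["cy"]+C["fy"]*k*q[1]
    return C["cx"]+C["fx"]*q[0]/q[2], C["cy"]+C["fy"]*q[1]/q[2]
def tri(obs):  # obs: list of (o,d)
    A=0;b=0
    for o,d in obs:
        d=d/np.linalg.norm(d);P=np.eye(3)-np.outer(d,d);A=A+P;b=b+P@o
    return np.linalg.solve(A,b)
def blobs(m,amin=10):
    n,l,s,c=cv2.connectedComponentsWithStats(m.astype(np.uint8))
    return [(c[i],s[i,4],s[i,:4],l==i) for i in range(1,n) if s[i,4]>=amin]
def reds(im):
    h=cv2.cvtColor(im,cv2.COLOR_RGB2HSV); return ((h[...,0]<8)|(h[...,0]>172))&(h[...,1]>130)&(h[...,2]>70)
def mask(im,h0,h1,s=110,v=50):
    h=cv2.cvtColor(im,cv2.COLOR_RGB2HSV); return (h[...,0]>=h0)&(h[...,0]<=h1)&(h[...,1]>s)&(h[...,2]>v)
def show(im,name,box,k):
    a,b,c,d=box; cv2.imwrite("pics/"+name,cv2.resize(im[b:d,a:c,::-1],None,fx=k,fy=k,interpolation=cv2.INTER_CUBIC))
E
python3 - <<'E'
from h import *
np.set_printoptions(precision=4,suppress=True)
im=cv2.imread("pics/top0.png")[:,:,::-1].copy(); sc=cv2.imread("pics/scene0.png")[:,:,::-1].copy()
for c,a,b,_ in blobs(reds(im),15): print("red",c,a,at_z("top",*c,0.024))
for c,a,b,l in blobs(mask(im,40,80),200): print("green",c,a,at_z("top",*c,0.02),cv2.minAreaRect(np.argwhere(l)[:,::-1].astype(np.float32)))
for c,a,b,_ in blobs(mask(im,22,34,120),8): print("yel",c,a,b,at_z("top",*c,0.088))
for c,a,b,l in blobs(mask(im,105,125,120),300): print("blue",c,a,b,at_z("top",*c,0.09))
for lab in("knob_1","pin_1_head","hole_near"):
  try:
    for r in spotter.regions_of("top",lab): print(lab,r["conf"],r["centre"],r["pixels"].sum(), at_z("top",*r["centre"],0.113 if lab[0]=="k" else .012))
  except Exception as e: print(lab,e)
for r in spotter.regions_of("scene","knob_1"): print("sc",r["conf"],r["centre"])
crop=cv2.resize(im[160:275,160:475,::-1],None,fx=2.5,fy=2.5,interpolation=cv2.INTER_CUBIC)
crop2=cv2.resize(sc[140:290,255:405,::-1],(310,310),interpolation=cv2.INTER_CUBIC)
o=np.zeros((598,788,3),np.uint8);o[:crop.shape[0],:crop.shape[1]]=crop[:, :788];o[288:598,:310]=crop2;cv2.imwrite("pics/c1.png",o)
E
```

```text
red [454.6066 203.6393] 61 [ 0.5487 -0.3766  0.024 ]
red [420.5 209. ] 62 [ 0.5337 -0.2864  0.024 ]
red [411.05   254.2333] 60 [ 0.4151 -0.2611  0.024 ]
red [439.5    255.3226] 62 [ 0.4129 -0.3357  0.024 ]
red [587.698  295.5701] 3268 [ 0.3119 -0.7227  0.024 ]
red [613.0882 370.0588] 34 [ 0.1224 -0.783   0.024 ]
green [307.4233 247.8217] 1845 [0.4291 0.0102 0.02  ] ((307.0835876464844, 247.96075439453125), (39.78444290161133, 47.37912368774414), 83.2901611328125)
yel [162.8485  85.1818] 33 [152  76  22  19] [0.8362 0.3763 0.088 ]
yel [177.1818  98.    ] 11 [174  95   8   7] [0.8039 0.3394 0.088 ]
yel [480.375 100.   ] 8 [479  98   5   5] [ 0.8082 -0.4246  0.088 ]
yel [472.     106.6667] 9 [469 104   6   6] [ 0.7908 -0.4032  0.088 ]
yel [361.7448 191.9219] 192 [341 188  35  10] [ 0.5721 -0.1255  0.088 ]
blue [506.5458  56.0905] 2675 [457  30  99  60] [ 0.922  -0.4922  0.09  ]
blue [205.4917 170.5751] 1452 [185 149  41  53] [0.621  0.2629 0.09  ]
blue [260.2095 172.6153] 1427 [240 151  40  52] [0.6174 0.1272 0.09  ]
blue [314.4298 174.1991] 1361 [296 153  37  52] [ 0.6149 -0.0074  0.09  ]
knob_1 0.5 [311.8, 180.7] 89 [ 0.5961 -0.0017  0.113 ]
knob_1 0.43 [201.4, 173.2] 96 [0.6116 0.2662 0.113 ]
knob_1 0.42 [256.5, 179.4] 85 [0.5979 0.1325 0.113 ]
knob_1 0.23 [454.3, 199.4] 130 [ 0.5541 -0.3483  0.113 ]
hole_near 0.6 [364.8, 190.6] 359 [ 0.5818 -0.1405  0.012 ]
hole_near 0.4 [453.0, 201.6] 118 [ 0.5548 -0.3761  0.012 ]
sc 0.73 [358.3, 256.8]
sc 0.56 [354.0, 247.5]
sc 0.47 [331.0, 218.9]
sc 0.46 [310.8, 193.8]
sc 0.32 [292.8, 186.0]
```

View pics/c1.png

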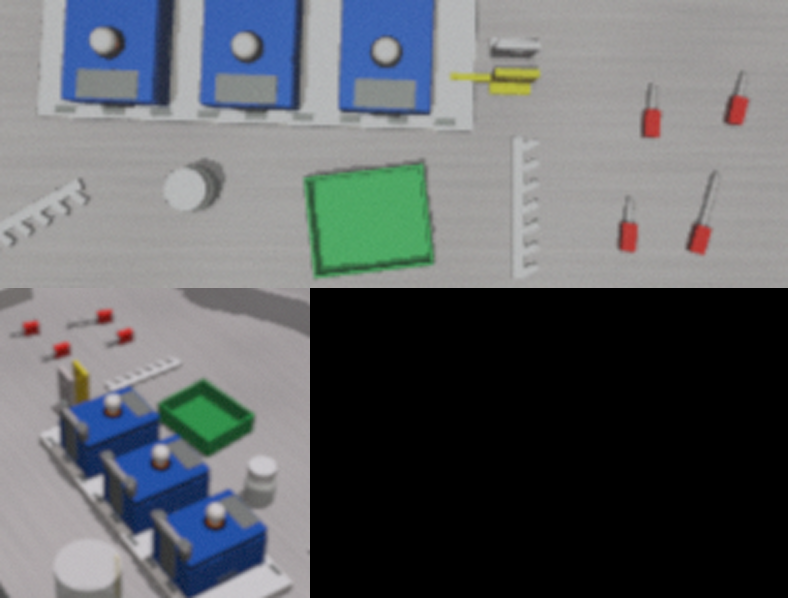

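```bash
python3 - <<'E'
from h import *
np.set_printoptions(precision=4,suppress=True)
f=lambda x,y,z: at_z("top",160+x/2.5,160+y/2.5,z)
for n,h,t in (("A",(651.5,122.5),(653,84)),("B",(737,109.5),(743,72)),("C",(628,236),(630.5,197)),("L",(699,239),(715.5,172))):
    H=f(*h,.02);T=f(*t,.012);d=(T-H)[:2];print(n,H,"len",np.hypot(*d),"yaw",np.degrees(np.arctan2(d[1],d[0])))
K=[f(106,41,.113),f(245,45.5,.113),f(386,50.5,.113)];print(K)
d=K[0]-K[2];print("rack yaw",np.degrees(np.arctan2(-d[0],d[1])),np.hypot(*d[:2])/2)
for n,p in (("nearlug top l",(491,73)),("r",(539,73)),("far",(491,45)),("farr",(539,45)),("bar",(452,76))): print(n,f(*p,.088))
for n,p in (("comb",(520,137)),("comb",(520,275)),("jar",(187,188))):print(n,f(*p,.01 if n!="jar" else .07))
s=get_state();m=R.from_quat(np.roll(s["tcp_rot"],-1)).as_matrix();print(m)
C=eyes.get_calibration("wrist");T=C["camera_from_world"];print("cam in tcp",m.T@(-T[:3,:3].T@T[:3,3]-s["tcp_pos"]), m.T@T[:3,:3].T, C)
E
```

```text
A [ 0.5339 -0.2876  0.02  ] len 0.04162842056528821 yaw -5.005688456684661
B [ 0.5485 -0.3784  0.02  ] len 0.041701626464835564 yaw -12.898747681490374
C [ 0.4144 -0.2623  0.02  ] len 0.040833754952236886 yaw -6.248887932796168
L [ 0.4119 -0.337   0.02  ] len 0.07321779923164103 yaw -16.088540248261584
[array([0.6038, 0.2636, 0.113 ]), array([0.6009, 0.1289, 0.113 ]), array([ 0.5974, -0.008 ,  0.113 ])]
rack yaw -1.3513348774188454 0.13581383701771158
nearlug top l [ 0.5787 -0.1121  0.088 ]
r [ 0.5792 -0.1599  0.088 ]
far [ 0.6067 -0.112   0.088 ]
farr [ 0.6072 -0.1599  0.088 ]
bar [ 0.5753 -0.0734  0.088 ]
comb [ 0.5175 -0.1495  0.01  ]
comb [ 0.3718 -0.15    0.01  ]
jar [0.4615 0.1907 0.07  ]
[[ 0.3247 -0.0002  0.9458]
 [-0.9458  0.0005  0.3247]
 [-0.0005 -1.     -0.0001]]
cam in tcp [0.0005 0.0205 0.0691] [[ 1.     -0.      0.0003]
 [-0.0003 -0.2478  0.9688]
 [ 0.0001 -0.9688 -0.2478]] {'fx': 309.70691628693146, 'fy': 309.70691628693146, 'cx': 319.17407208322766, 'cy': 196.16182776308054, 'camera_from_world': array([[ 0.3248, -0.9458, -0.0002, -0.6504],
       [-0.9162, -0.3147,  0.2479, -0.0282],
       [-0.2345, -0.0803, -0.9688,  0.3892],
       [ 0.    ,  0.    ,  0.    ,  1.    ]])}
```

>>> step_arm --deltas '[{"dx": 3.4, "dy": 2.4, "rz": -3.2, "fingers": 0.4}, {"dx": 3.4, "dy": 2.4, "rz": -3.2}, {"dx": 3.4, "dy": 2.4, "rz": -3.2}, {"dx": 3.4, "dy": 2.4, "rz": -3.2}, {"dx": 3.4, "dy": 2.4, "rz": -3.2}, {"dx": 3.4, "dy": 2.4, "rz": -3.2}, {"dx": 3.4, "dy": 2.4, "rz": -3.2}, {"dx": 3.4, "dy": 2.4, "rz": -3.2}, {"dx": 3.3, "dy": 2.2, "rz": -3.2, "dz": -3}, {"dx": 3.2, "dy": 2.2, "rz": -3.1, "dz": -4}, {"dz": -3}, {}]' --newtons 20

```text
schema error: expected keys dx, dy, dz, rx, ry, rz, fingers
```

>>> step_arm --deltas '[{"dx": 4.2, "dy": 3, "dz": 0, "rx": 0, "ry": 0, "rz": -4, "fingers": 0.4}, {"dx": 4.2, "dy": 3, "dz": 0, "rx": 0, "ry": 0, "rz": -4, "fingers": 0.4}, {"dx": 4.2, "dy": 3, "dz": 0, "rx": 0, "ry": 0, "rz": -4, "fingers": 0.4}, {"dx": 4.2, "dy": 3, "dz": 0, "rx": 0, "ry": 0, "rz": -4, "fingers": 0.4}, {"dx": 4.2, "dy": 3, "dz": 0, "rx": 0, "ry": 0, "rz": -4, "fingers": 0.4}, {"dx": 4.2, "dy": 3, "dz": -3, "rx": 0, "ry": 0, "rz": -4, "fingers": 0.4}, {"dx": 4.2, "dy": 3, "dz": -3, "rx": 0, "ry": 0, "rz": -4, "fingers": 0.4}, {"dx": 4.3, "dy": 2.6, "dz": -4, "rx": 0, "ry": 0, "rz": -3.9, "fingers": 0.4}, {"dx": 0, "dy": 0, "dz": 0, "rx": 0, "ry": 0, "rz": 0, "fingers": 0.4}]' --newtons 20

```text
time_s: 1.42
tcp_pos: [0.5498, -0.3744, 0.3016]
tcp_rot: [0.443, -0.442, 0.554, -0.549]
wrist_force: [-0.3, 0.2, -0.4]
finger_gap: 0.055
```

```bash
cat >> h.py <<'E'
def st():
    s=get_state();m=R.from_quat(np.roll(s["tcp_rot"],-1)).as_matrix()
    print("t",s["time_s"],"tcp",s["tcp_pos"].round(4),"yaw",round(np.degrees(np.arctan2(m[1,2],m[0,2])),2),"down",m[:,1].round(3),"F",s["wrist_force"].round(1),"gap",round(s["finger_gap"],4)); return s
np.set_printoptions(precision=4,suppress=True)
def wpins(im,C,z=.02,amin=60):
    for c,a,b,_ in blobs(reds(im),amin): print("red",c.round(1),a,b,at_z("wrist",*c,z,C).round(4))
E
python3 - <<'E'
from h import *
st();C=eyes.get_calibration("wrist");im=eyes.camera("wrist");cv2.imwrite("pics/w1.png",im[:,:,::-1]);wpins(im,C)
E
```

```text
t 1.425 tcp [ 0.5498 -0.3744  0.3016] yaw -12.51 down [-0.004  0.006 -1.   ] F [-0.3  0.2 -0.4] gap 0.055
red [326.7 196.1] 600 [318 177  18  37] [ 0.5499 -0.3804  0.02  ]
red [234.4 227.7] 530 [223 211  24  37] [ 0.5387 -0.2912  0.02  ]
red [614.2 251.7] 2636 [566 221  74  70] [ 0.3841 -0.759   0.02  ]
red [249.1 334.1] 345 [240 319  19  28] [ 0.4158 -0.2657  0.02  ]
red [315.2 329.4] 288 [308 320  16  20] [ 0.4102 -0.3384  0.02  ]
red [622.  375.7] 116 [614 367  21  18] [-0.0124 -0.9586  0.02  ]
```

View pics/w1.png

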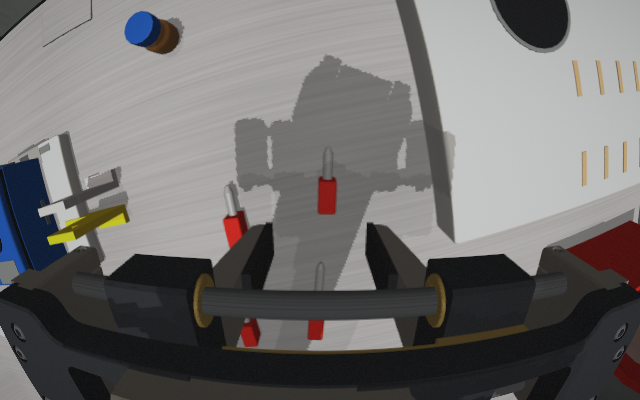

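>>> step_arm --deltas '[{"dx": 0, "dy": -0.6, "dz": -4, "rx": 0, "ry": 0, "rz": 0, "fingers": 0.4}, {"dx": 0, "dy": 0, "dz": -4, "rx": 0, "ry": 0, "rz": 0, "fingers": 0.4}, {"dx": 0, "dy": 0, "dz": -2.8, "rx": 0, "ry": 0, "rz": 0, "fingers": 0.4}, {"dx": 0, "dy": 0, "dz": 0, "rx": 0, "ry": 0, "rz": 0, "fingers": 0.85}, {"dx": 0, "dy": 0, "dz": 0, "rx": 0, "ry": 0, "rz": 0, "fingers": 0.95}, {"dx": 0, "dy": 0, "dz": 0, "rx": 0, "ry": 0, "rz": 0, "fingers": 0.95}, {"dx": 0, "dy": 0, "dz": 0, "rx": 0, "ry": 0, "rz": 0, "fingers": 0.95}]' --newtons 25

```text
time_s: 2.35
tcp_pos: [0.5473, -0.3857, 0.1992]
tcp_rot: [-0.441, 0.44, -0.552, 0.554]
wrist_force: [-0.1, -0.6, -0.7]
finger_gap: 0.0173
```

>>> step_arm --deltas '[{"dx": 0, "dy": 0, "dz": 5, "rx": 0, "ry": 0, "rz": 0, "fingers": 0.95}, {"dx": 0, "dy": 0, "dz": 5, "rx": 0, "ry": 0, "rz": 0, "fingers": 0.95}, {"dx": -1.7, "dy": 4.6, "dz": 2, "rx": 0, "ry": 0, "rz": 2, "fingers": 0.95}, {"dx": -1.7, "dy": 4.6, "dz": 0, "rx": 0, "ry": 0, "rz": 2.5, "fingers": 0.95}, {"dx": -1.7, "dy": 4.6, "dz": 0, "rx": 0, "ry": 0, "rz": 2.5, "fingers": 0.95}, {"dx": -1.7, "dy": 4.6, "dz": 0, "rx": 0, "ry": 0, "rz": 2.5, "fingers": 0.95}, {"dx": -1.7, "dy": 4.6, "dz": 0, "rx": 0, "ry": 0, "rz": 2.5, "fingers": 0.95}, {"dx": -1.7, "dy": 4.6, "dz": 0, "rx": 0, "ry": 0, "rz": 2.5, "fingers": 0.95}, {"dx": -1.7, "dy": 4.6, "dz": 0, "rx": 0, "ry": 0, "rz": 2.5, "fingers": 0.95}, {"dx": -1.8, "dy": 4.9, "dz": 0, "rx": 0, "ry": 0, "rz": 1, "fingers": 0.95}, {"dx": 0, "dy": 0, "dz": -3, "rx": 0, "ry": 0, "rz": 0, "fingers": 0.95}, {"dx": 0, "dy": 0, "dz": -3, "rx": 0, "ry": 0, "rz": 0, "fingers": 0.95}, {"dx": 0, "dy": 0, "dz": 0, "rx": 0, "ry": 0, "rz": 0, "fingers": 0.95}]'

```text
time_s: 3.98
tcp_pos: [0.4092, -0.0144, 0.2569]
tcp_rot: [-0.521, 0.523, -0.478, 0.476]
wrist_force: [-0.2, -0.3, -0.3]
finger_gap: 0.0155
```

```bash
python3 - <<'E'
from h import *
st();C=eyes.get_calibration("wrist");im=eyes.camera("wrist");cv2.imwrite("pics/w2.png",im[:,:,::-1]);wpins(im,C)
for c,a,b,l in blobs(mask(im,40,80),500): print("green",c,a,b,at_z("wrist",*c,0.02,C))
t=eyes.camera("top"); 
for c,a,b,_ in blobs(reds(t),15): print("top red",c,a,at_z("top",*c,0.024))
E
```

```text
t 3.975 tcp [ 0.4092 -0.0144  0.2569] yaw 5.08 down [-0.003 -0.    -1.   ] F [-0.2 -0.3 -0.3] gap 0.0155
red [603.  109.1] 643 [590  94  26  32] [ 0.5333 -0.2793  0.02  ]
red [567.9 223. ] 688 [553 206  30  35] [ 0.417  -0.2545  0.02  ]
red [319.1 240.9] 1547 [305 210  29  59] [ 0.3876 -0.0169  0.02  ]
red [606.4 227.1] 534 [593 212  27  32] [ 0.4155 -0.3269  0.02  ]
red [634.2 351.7] 142 [626 336  14  29] [ 0.1835 -0.6071  0.02  ]
green [283.6117 173.7644] 22762 [192 106 187 155] [0.4365 0.0129 0.02  ]
top red [420.5246 208.918 ] 61 [ 0.5339 -0.2865  0.024 ]
top red [411.     254.2459] 61 [ 0.415  -0.2609  0.024 ]
top red [439.4918 255.4098] 61 [ 0.4127 -0.3356  0.024 ]
top red [583.9445 303.4236] 5186 [ 0.2916 -0.7122  0.024 ]
```

View pics/w2.png

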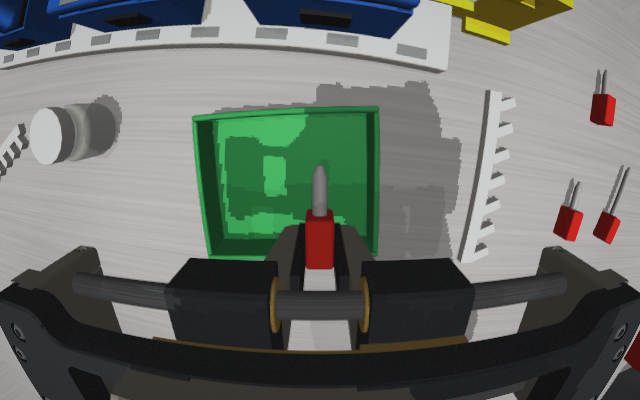

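>>> step_arm --deltas '[{"dx": 0.3, "dy": 0, "dz": -2.5, "rx": 0, "ry": 0, "rz": 0, "fingers": 0.95}, {"dx": 0, "dy": 0, "dz": 0, "rx": 0, "ry": 0, "rz": 0, "fingers": 0.95}, {"dx": 0, "dy": 0, "dz": 0, "rx": 0, "ry": 0, "rz": 0, "fingers": 0.6}, {"dx": 0, "dy": 0, "dz": 0, "rx": 0, "ry": 0, "rz": 0, "fingers": 0.6}, {"dx": 0, "dy": 0, "dz": 4, "rx": 0, "ry": 0, "rz": 0, "fingers": 0.5}, {"dx": 0, "dy": -4.2, "dz": 3, "rx": 0, "ry": 0, "rz": -2, "fingers": 0.4}, {"dx": 0, "dy": -5, "dz": 0, "rx": 0, "ry": 0, "rz": -3, "fingers": 0.4}, {"dx": 0, "dy": -5, "dz": 0, "rx": 0, "ry": 0, "rz": -3, "fingers": 0.4}, {"dx": 0, "dy": -5, "dz": 0, "rx": 0, "ry": 0, "rz": -3, "fingers": 0.4}, {"dx": 0.1, "dy": -5.6, "dz": -2.5, "rx": 0, "ry": 0, "rz": 0, "fingers": 0.4}, {"dx": 0, "dy": 0, "dz": -4, "rx": 0, "ry": 0, "rz": 0, "fingers": 0.4}, {"dx": 0, "dy": 0, "dz": -4, "rx": 0, "ry": 0, "rz": 0, "fingers": 0.4}, {"dx": 0, "dy": 0, "dz": 0, "rx": 0, "ry": 0, "rz": 0, "fingers": 0.4}]'

```text
time_s: 5.7
tcp_pos: [0.4129, -0.262, 0.1961]
tcp_rot: [0.473, -0.474, 0.527, -0.523]
wrist_force: [-0.5, 0.6, 0.0]
finger_gap: 0.0552
```

```bash
python3 - <<'E'
from h import *
st()
t=eyes.camera("top"); cv2.imwrite("pics/top1.png",t[:,:,::-1])
for c,a,b,_ in blobs(reds(t),15): print("top red",c,a,at_z("top",*c,0.024))
C=eyes.get_calibration("wrist");im=eyes.camera("wrist");wpins(im,C)
E
```

```text
t 5.7 tcp [ 0.4129 -0.262   0.1961] yaw -5.96 down [-0.005  0.003 -1.   ] F [-0.5  0.6  0. ] gap 0.0552
top red [420.5 209. ] 62 [ 0.5337 -0.2864  0.024 ]
top red [316.8727 254.0909] 55 [ 0.4133 -0.0148  0.024 ]
top red [584.1045 304.7022] 5588 [ 0.2883 -0.7125  0.024 ]
red [345.4  24.3] 1573 [330   0  33  51] [ 0.5304 -0.2883  0.02  ]
red [445.1 229.1] 1863 [423 199  46  59] [ 0.4156 -0.3356  0.02  ]
red [320.2 242.2] 1572 [306 210  29  61] [ 0.4165 -0.2637  0.02  ]
red [ 25.  256.7] 390 [ 14 242  24  30] [ 0.4153 -0.0107  0.02  ]
red [630.1 354. ] 455 [612 325  28  53] [ 0.1919 -0.6429  0.02  ]
```

>>> step_arm --deltas '[{"dx": 0.3, "dy": 0, "dz": -0.2, "rx": 0, "ry": 0, "rz": 0, "fingers": 0.8}, {"dx": 0, "dy": 0, "dz": 0, "rx": 0, "ry": 0, "rz": 0, "fingers": 0.95}, {"dx": 0, "dy": 0, "dz": 0, "rx": 0, "ry": 0, "rz": 0, "fingers": 0.95}, {"dx": 0, "dy": 0, "dz": 0, "rx": 0, "ry": 0, "rz": 0, "fingers": 0.95}, {"dx": 0, "dy": 0, "dz": 5, "rx": 0, "ry": 0, "rz": 0, "fingers": 0.95}, {"dx": 0, "dy": 0, "dz": 5, "rx": 0, "ry": 0, "rz": 0, "fingers": 0.95}, {"dx": 0, "dy": 5, "dz": 0, "rx": 0, "ry": 0, "rz": 3, "fingers": 0.95}, {"dx": 0, "dy": 5, "dz": 0, "rx": 0, "ry": 0, "rz": 3, "fingers": 0.95}, {"dx": 0, "dy": 5, "dz": 0, "rx": 0, "ry": 0, "rz": 3, "fingers": 0.95}, {"dx": 0, "dy": 5, "dz": 0, "rx": 0, "ry": 0, "rz": 3, "fingers": 0.95}, {"dx": 0, "dy": 5, "dz": 0, "rx": 0, "ry": 0, "rz": 0, "fingers": 0.95}, {"dx": -0.2, "dy": 2.7, "dz": 0, "rx": 0, "ry": 0, "rz": 0, "fingers": 0.95}, {"dx": 0, "dy": 0, "dz": -3, "rx": 0, "ry": 0, "rz": 0, "fingers": 0.95}, {"dx": 0, "dy": 0, "dz": -3.2, "rx": 0, "ry": 0, "rz": 0, "fingers": 0.95}, {"dx": 0, "dy": 0, "dz": 0, "rx": 0, "ry": 0, "rz": 0, "fingers": 0.95}]'

```text
time_s: 7.68
tcp_pos: [0.4139, 0.0146, 0.2324]
tcp_rot: [-0.525, 0.527, -0.474, 0.472]
wrist_force: [0.2, 0.4, 0.5]
finger_gap: 0.0156
```

>>> step_arm --deltas '[{"dx": 0, "dy": 0, "dz": 0, "rx": 0, "ry": 0, "rz": 0, "fingers": 0.6}, {"dx": 0, "dy": 0, "dz": 0, "rx": 0, "ry": 0, "rz": 0, "fingers": 0.6}, {"dx": 0, "dy": 0, "dz": 4.5, "rx": 0, "ry": 0, "rz": 0, "fingers": 0.5}, {"dx": 0, "dy": -5, "dz": 3.5, "rx": 0, "ry": 0, "rz": -2, "fingers": 0.4}, {"dx": 0, "dy": -5, "dz": 0, "rx": 0, "ry": 0, "rz": -3, "fingers": 0.4}, {"dx": 2, "dy": -5, "dz": 0, "rx": 0, "ry": 0, "rz": -3, "fingers": 0.4}, {"dx": 4, "dy": -5, "dz": 0, "rx": 0, "ry": 0, "rz": -3, "fingers": 0.4}, {"dx": 3, "dy": -5, "dz": 0, "rx": 0, "ry": 0, "rz": 0, "fingers": 0.4}, {"dx": 3, "dy": -5.2, "dz": 0, "rx": 0, "ry": 0, "rz": 0, "fingers": 0.4}, {"dx": 0, "dy": 0, "dz": -4, "rx": 0, "ry": 0, "rz": 0, "fingers": 0.4}, {"dx": 0, "dy": 0, "dz": -4, "rx": 0, "ry": 0, "rz": 0, "fingers": 0.4}, {"dx": 0, "dy": 0, "dz": 0, "rx": 0, "ry": 0, "rz": 0, "fingers": 0.4}]'

```text
time_s: 9.18
tcp_pos: [0.5328, -0.286, 0.2319]
tcp_rot: [0.477, -0.478, 0.523, -0.519]
wrist_force: [0.0, 0.1, -0.1]
finger_gap: 0.0549
```

```bash
python3 - <<'E'
from h import *
st()
t=eyes.camera("top"); cv2.imwrite("pics/top1.png",t[:,:,::-1])
for c,a,b,_ in blobs(reds(t),15): print("top red",c,a,at_z("top",*c,0.024))
C=eyes.get_calibration("wrist");im=eyes.camera("wrist");cv2.imwrite("pics/w3.png",im[:,:,::-1]);wpins(im,C)
E
```

```text
t 9.175 tcp [ 0.5328 -0.286   0.2319] yaw -4.97 down [-0.005  0.002 -1.   ] F [ 0.   0.1 -0.1] gap 0.0549
top red [305.7586 253.9138] 58 [0.4135 0.0142 0.024 ]
top red [316.8727 254.0909] 55 [ 0.4133 -0.0148  0.024 ]
top red [586.5699 308.7517] 6427 [ 0.278  -0.7187  0.024 ]
top red [618.1875 354.0625] 16 [ 0.1629 -0.7976  0.024 ]
red [322.5 221.2] 1099 [311 195  24  50] [ 0.5362 -0.2892  0.02  ]
red [634.1 280.1] 185 [624 271  16  21] [ 0.4155 -0.6603  0.02  ]
red [389.7 339.2] 341 [378 325  26  24] [ 0.4286 -0.3354  0.02  ]
```

>>> step_arm --deltas '[{"dx": 0.3, "dy": -0.2, "dz": -3.7, "rx": 0, "ry": 0, "rz": 0, "fingers": 0.4}, {"dx": 0, "dy": 0, "dz": 0, "rx": 0, "ry": 0, "rz": 0, "fingers": 0.8}, {"dx": 0, "dy": 0, "dz": 0, "rx": 0, "ry": 0, "rz": 0, "fingers": 0.95}, {"dx": 0, "dy": 0, "dz": 0, "rx": 0, "ry": 0, "rz": 0, "fingers": 0.95}, {"dx": 0, "dy": 0, "dz": 0, "rx": 0, "ry": 0, "rz": 0, "fingers": 0.95}, {"dx": 0, "dy": 0, "dz": 6, "rx": 0, "ry": 0, "rz": 0, "fingers": 0.95}, {"dx": 0, "dy": 0, "dz": 6, "rx": 0, "ry": 0, "rz": 0, "fingers": 0.95}, {"dx": -3, "dy": 5, "dz": 0, "rx": 0, "ry": 0, "rz": 3, "fingers": 0.95}, {"dx": -4, "dy": 4, "dz": 0, "rx": 0, "ry": 0, "rz": 3, "fingers": 0.95}, {"dx": -4, "dy": 4, "dz": 0, "rx": 0, "ry": 0, "rz": 3, "fingers": 0.95}, {"dx": -1.2, "dy": 5, "dz": 0, "rx": 0, "ry": 0, "rz": 3, "fingers": 0.95}, {"dx": 0, "dy": 5, "dz": 0, "rx": 0, "ry": 0, "rz": 0, "fingers": 0.95}, {"dx": 0, "dy": 5, "dz": 0, "rx": 0, "ry": 0, "rz": 0, "fingers": 0.95}, {"dx": 0, "dy": 4.9, "dz": -2, "rx": 0, "ry": 0, "rz": 0, "fingers": 0.95}, {"dx": 0, "dy": 0, "dz": -6.2, "rx": 0, "ry": 0, "rz": 0, "fingers": 0.95}, {"dx": 0, "dy": 0, "dz": 0, "rx": 0, "ry": 0, "rz": 0, "fingers": 0.95}]'

```text
time_s: 11.28
tcp_pos: [0.4129, 0.0409, 0.2314]
tcp_rot: [-0.527, 0.533, -0.471, 0.465]
wrist_force: [-0.4, 0.3, -0.2]
finger_gap: 0.0156
```

>>> step_arm --deltas '[{"dx": 0, "dy": 0, "dz": 0, "rx": 0, "ry": 0, "rz": 0, "fingers": 0.6}, {"dx": 0, "dy": 0, "dz": 0, "rx": 0, "ry": 0, "rz": 0, "fingers": 0.6}, {"dx": 0, "dy": 0, "dz": 6, "rx": 0, "ry": 0, "rz": 0, "fingers": 0.6}, {"dx": 0, "dy": 0, "dz": 6, "rx": 0, "ry": 0, "rz": -3, "fingers": 0.4}, {"dx": 4, "dy": -1, "dz": 1, "rx": 0, "ry": 0, "rz": -3, "fingers": 0.4}, {"dx": 5, "dy": -1.3, "dz": 0, "rx": 0, "ry": 0, "rz": -2, "fingers": 0.4}, {"dx": 5, "dy": -1.3, "dz": 0, "rx": 0, "ry": 0, "rz": 0, "fingers": 0.4}, {"dx": 4.4, "dy": -1.3, "dz": 0, "rx": 0, "ry": 0, "rz": 0, "fingers": 0.4}, {"dx": 0, "dy": 0, "dz": 0, "rx": 0, "ry": 0, "rz": 0, "fingers": 0.4}]'

```text
time_s: 12.4
tcp_pos: [0.6009, -0.0104, 0.3671]
tcp_rot: [-0.496, 0.494, -0.504, 0.506]
wrist_force: [-0.6, -0.5, 0.1]
finger_gap: 0.0553
```

```bash
python3 - <<'E'
from h import *
st()
t=eyes.camera("top")
for c,a,b,_ in blobs(reds(t),15): print("top red",c,a,at_z("top",*c,0.024))
C=eyes.get_calibration("wrist");im=eyes.camera("wrist");cv2.imwrite("pics/w4.png",im[:,:,::-1])
for r in spotter.regions_of("wrist","knob_1"): print(r["conf"],r["centre"],r["pixels"].sum(),at_z("wrist",*r["centre"],.113,C))
E
```

```text
t 12.4 tcp [ 0.6009 -0.0104  0.3671] yaw -1.16 down [ 0.005 -0.    -1.   ] F [-0.6 -0.5  0.1] gap 0.0553
top red [439.5902 255.4262] 61 [ 0.4126 -0.3359  0.024 ]
top red [586.1052 308.3976] 6257 [ 0.2789 -0.7175  0.024 ]
top red [618.     354.1333] 15 [ 0.1627 -0.7971  0.024 ]
0.93 [317.2, 208.9] 877 [ 0.5994 -0.0085  0.113 ]
0.89 [160.6, 204.9] 766 [0.6045 0.1263 0.113 ]
0.8 [60.0, 206.9] 513 [0.6032 0.2601 0.113 ]
```

View pics/w4.png

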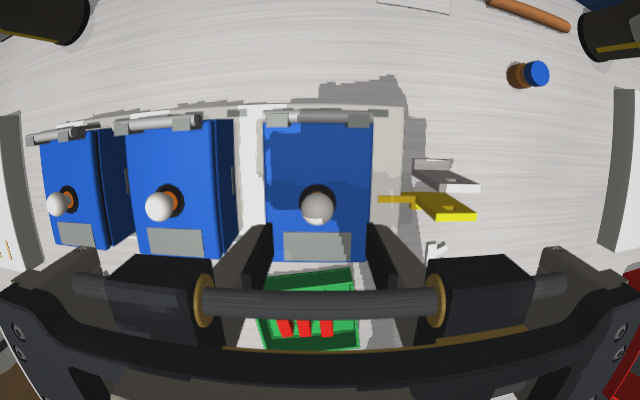

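>>> step_arm --deltas '[{"dx": -0.2, "dy": 0.2, "dz": -4, "rx": 0, "ry": 0, "rz": 0, "fingers": 0.4}, {"dx": 0, "dy": 0, "dz": -3.2, "rx": 0, "ry": 0, "rz": 0, "fingers": 0.4}, {"dx": 0, "dy": 0, "dz": -0.5, "rx": 0, "ry": 0, "rz": 0, "fingers": 0.4}, {"dx": 0, "dy": 0, "dz": 0, "rx": 0, "ry": 0, "rz": 0, "fingers": 0.7}, {"dx": 0, "dy": 0, "dz": 0, "rx": 0, "ry": 0, "rz": 0, "fingers": 0.95}, {"dx": 0, "dy": 0, "dz": 0, "rx": 0, "ry": 0, "rz": 0, "fingers": 0.95}, {"dx": 0, "dy": 0, "dz": 0, "rx": 0, "ry": 0, "rz": 0, "fingers": 0.95}]' --newtons 40

```text
time_s: 13.42
tcp_pos: [0.5974, -0.0072, 0.2889]
tcp_rot: [-0.496, 0.496, -0.504, 0.505]
wrist_force: [-0.1, -3.6, 3.9]
finger_gap: 0.0239
```

>>> step_arm --deltas '[{"dx": 0, "dy": 0, "dz": 0.2, "rx": 0, "ry": 0, "rz": 0, "fingers": 0.95}, {"dx": 0, "dy": 0, "dz": 0, "rx": 0, "ry": 0, "rz": 0, "fingers": 0.95}]'

```text
time_s: 13.68
tcp_pos: [0.5974, -0.0073, 0.2898]
tcp_rot: [-0.496, 0.496, -0.504, 0.505]
wrist_force: [2.3, -3.9, -0.5]
finger_gap: 0.0241
```

>>> step_arm --deltas '[{"dx": 0, "dy": 0, "dz": 0.2, "rx": 0, "ry": 0, "rz": 0, "fingers": 0.95}, {"dx": 0, "dy": 0, "dz": 0, "rx": 0, "ry": 0, "rz": 0, "fingers": 0.95}]'

```text
time_s: 13.92
tcp_pos: [0.5974, -0.0073, 0.2909]
tcp_rot: [-0.496, 0.496, -0.504, 0.505]
wrist_force: [4.6, -4.0, -7.9]
finger_gap: 0.024
```

>>> step_arm --deltas '[{"dx": 0, "dy": 0, "dz": 0.2, "rx": 0, "ry": 0, "rz": 0, "fingers": 0.95}, {"dx": 0, "dy": 0, "dz": 0, "rx": 0, "ry": 0, "rz": 0, "fingers": 0.95}]'

```text
time_s: 14.18
tcp_pos: [0.5974, -0.0073, 0.2926]
tcp_rot: [-0.496, 0.496, -0.504, 0.505]
wrist_force: [5.3, -4.9, -8.3]
finger_gap: 0.024
```

>>> step_arm --deltas '[{"dx": 0, "dy": 0, "dz": 0.2, "rx": 0, "ry": 0, "rz": 0, "fingers": 0.95}, {"dx": 0, "dy": 0, "dz": 0, "rx": 0, "ry": 0, "rz": 0, "fingers": 0.95}]'

```text
time_s: 14.42
tcp_pos: [0.5974, -0.0073, 0.2946]
tcp_rot: [-0.496, 0.496, -0.504, 0.505]
wrist_force: [5.6, -5.1, -8.2]
finger_gap: 0.0238
```

>>> step_arm --deltas '[{"dx": 0, "dy": 0, "dz": 0.2, "rx": 0, "ry": 0, "rz": 0, "fingers": 0.95}, {"dx": 0, "dy": 0, "dz": 0, "rx": 0, "ry": 0, "rz": 0, "fingers": 0.95}]'

```text
time_s: 14.68
tcp_pos: [0.5974, -0.0073, 0.2966]
tcp_rot: [-0.496, 0.496, -0.504, 0.505]
wrist_force: [5.7, -4.2, -9.5]
finger_gap: 0.024
```

```bash
python3 - <<'E'
from h import *
st()
sc=eyes.camera("scene");w=eyes.camera("wrist")
a=cv2.resize(sc[170:300,260:400],(560,520),interpolation=cv2.INTER_CUBIC);show(a,"c5.png",(0,0,560,520),1)
b=w[90:270,230:420];s0=cv2.imread("pics/w4.png")[90:270,230:420,::-1]
show(np.hstack([s0,b]),"c6.png",(0,0,380,180),2)
E
```

```text
t 14.675 tcp [ 0.5974 -0.0073  0.2966] yaw -1.0 down [ 0.001 -0.001 -1.   ] F [ 5.7 -4.2 -9.5] gap 0.024
```

View pics/c6.png

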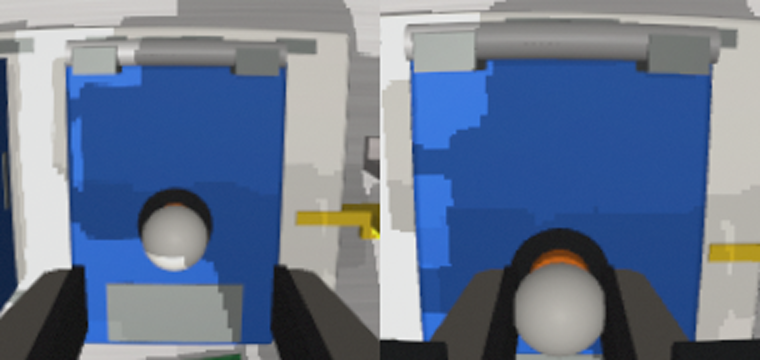

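Right half: knob 3 held, with some orange behind it. It isn't decisive, so I'll check the scene crop.

View pics/c5.png

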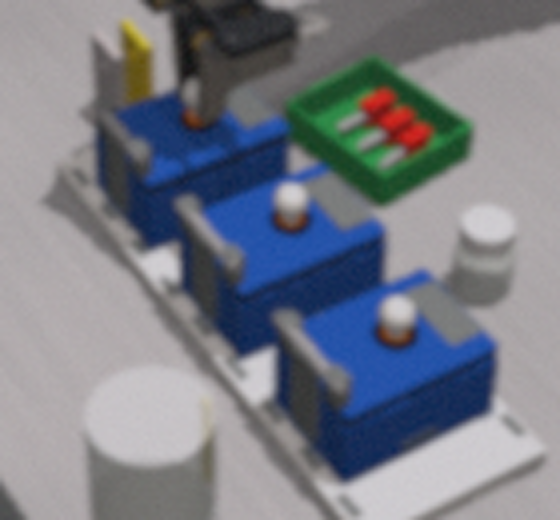

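```bash
python3 - <<'E'
from h import *
a=cv2.imread("pics/scene0.png");import sys
sc=eyes.camera("scene");cv2.imwrite("pics/scene1.png",sc[:,:,::-1])
b=cv2.imread("pics/scene1.png")
k=lambda i:cv2.resize(i[183:238,275:340],None,fx=6,fy=6,interpolation=cv2.INTER_CUBIC)
cv2.imwrite("pics/c7.png",np.hstack([k(a),k(b)]))
for f in (0,.1):
    for dx,n in((-.031-.027,"front"),):
        for y in(.042,-.042): 
            print(f,proj("scene",[.5994+dx+0.0,-.0085+y,.093+f*.13]))
E
```

```text
0 (np.float64(331.51338705380255), np.float64(200.73670591664083))
0 (np.float64(317.3390709829684), np.float64(186.98710292674642))
0.1 (np.float64(331.6011611977016), np.float64(197.61262732697395))
0.1 (np.float64(317.3482191677073), np.float64(183.89971707192342))
```

View pics/c7.png

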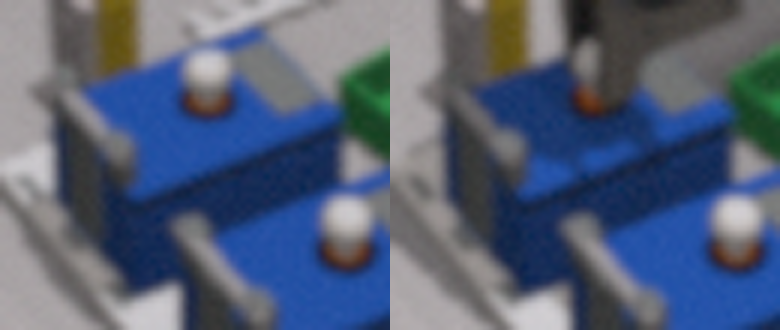

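```bash
python3 - <<'E'
import cv2,numpy as np
a=cv2.imread("pics/scene0.png");b=cv2.imread("pics/scene1.png")
for c in (312,320,326,329,331):
    print(c)
    print(a[196:216,c-1:c+1,0].mean(1).astype(int)); print(b[196:216,c-1:c+1,0].mean(1).astype(int))
E
```

```text
312
[143 116  87  62  49  59 102 145 162 164 166 166 164 155 131  97  77  83
  87  87]
[ 61  58  59  53  44  48  73  91  99 101 114 137 154 153 130  96  75  83
  92  89]
320
[120 120 125 134 141 155 162 165 165 165 151 126  88  75  84  88  85  86
  85  85]
[117 116 118 122 132 142 148 149 152 146 126  99  74  65  74  84  87  87
  85  85]
326
[137 129 124 121 137 156 166 163 143 112  81  73  85  91  86  83  85  86
  85 106]
[112 115 117 123 140 154 161 158 136 102  76  78  91  91  87  87  86  86
  89 108]
329
[154 151 145 144 153 162 160 139 106  77  80  90  90  86  85  85  85  90
 112 141]
[ 96 102 119 144 162 168 159 135  98  70  79  94  91  88  86  88  87  94
 115 145]
331
[122 117 115 115 123 136 131 105  78  76  89  99  96  97  96  96  96 111
 140 161]
[ 77  76  81  99 124 144 135 105  75  75  90  98  97  96  97  96  98 113
 143 165]
```

Lid 3's edge hasn't moved, so the catch holds and the knob is being drawn. I'll pull on to the stop.

>>> step_arm --deltas '[{"dx": 0, "dy": 0, "dz": 0.15, "rx": 0, "ry": 0, "rz": 0, "fingers": 0.95}, {"dx": 0, "dy": 0, "dz": 0, "rx": 0, "ry": 0, "rz": 0, "fingers": 0.95}]'

```text
time_s: 15.08
tcp_pos: [0.5974, -0.0073, 0.298]
tcp_rot: [-0.496, 0.496, -0.504, 0.505]
wrist_force: [5.9, -4.1, -9.8]
finger_gap: 0.0241
```

>>> step_arm --deltas '[{"dx": 0, "dy": 0, "dz": 0.15, "rx": 0, "ry": 0, "rz": 0, "fingers": 0.95}, {"dx": 0, "dy": 0, "dz": 0, "rx": 0, "ry": 0, "rz": 0, "fingers": 0.95}]'

```text
time_s: 15.32
tcp_pos: [0.5974, -0.0073, 0.2981]
tcp_rot: [-0.496, 0.496, -0.504, 0.505]
wrist_force: [9.6, -4.7, -18.5]
finger_gap: 0.0239
```

>>> step_arm --deltas '[{"dx": 0, "dy": 0, "dz": 0.15, "rx": 0, "ry": 0, "rz": 0, "fingers": 0.95}, {"dx": 0, "dy": 0, "dz": 0, "rx": 0, "ry": 0, "rz": 0, "fingers": 0.95}]'

```text
time_s: 15.58
tcp_pos: [0.5974, -0.0074, 0.2983]
tcp_rot: [-0.496, 0.496, -0.504, 0.504]
wrist_force: [12.8, -4.6, -26.6]
finger_gap: 0.0239
```

>>> step_arm --deltas '[{"dx": 0, "dy": 0, "dz": -0.3, "rx": 0, "ry": 0, "rz": 0, "fingers": 0.95}, {"dx": 0, "dy": 0, "dz": 0, "rx": 0, "ry": 0, "rz": 0, "fingers": 0.4}, {"dx": 0, "dy": 0, "dz": 0, "rx": 0, "ry": 0, "rz": 0, "fingers": 0.4}, {"dx": 0, "dy": 0, "dz": 3, "rx": 0, "ry": 0, "rz": 0, "fingers": 0.4}, {"dx": 0, "dy": 0, "dz": 4, "rx": 0, "ry": 0, "rz": 0, "fingers": 0.4}, {"dx": 0.2, "dy": 4.6, "dz": 0, "rx": 0, "ry": 0, "rz": 0, "fingers": 0.4}, {"dx": 0.2, "dy": 4.5, "dz": 0, "rx": 0, "ry": 0, "rz": 0, "fingers": 0.4}, {"dx": 0.1, "dy": 4.5, "dz": -1, "rx": 0, "ry": 0, "rz": 0, "fingers": 0.4}, {"dx": 0, "dy": 0, "dz": 0, "rx": 0, "ry": 0, "rz": 0, "fingers": 0.4}]' --newtons 40

```text
time_s: 16.7
tcp_pos: [0.6005, 0.1352, 0.3589]
tcp_rot: [0.498, -0.498, 0.503, -0.501]
wrist_force: [0.1, -0.4, 0.4]
finger_gap: 0.0552
```

```bash
python3 - <<'E'
from h import *
st()
C=eyes.get_calibration("wrist");im=eyes.camera("wrist");cv2.imwrite("pics/w5.png",im[:,:,::-1])
for r in spotter.regions_of("wrist","knob_1"): print(r["conf"],r["centre"],r["pixels"].sum(),at_z("wrist",*r["centre"],.113,C))
t=eyes.camera("top");cv2.imwrite("pics/top2.png",t[:,:,::-1])
a=cv2.imread("pics/scene0.png");sc=eyes.camera("scene")[:,:,::-1];cv2.imwrite("pics/scene2.png",sc)
# knob 3 shift in scene between start and now
def tm(ref,im,box,pad=8):
    x0,y0,x1,y1=box;T=ref[y0:y1,x0:x1];S=im[y0-pad:y1+pad,x0-pad:x1+pad]
    r=cv2.matchTemplate(S,T,cv2.TM_CCOEFF_NORMED);_,v,_,l=cv2.minMaxLoc(r);return l[0]-pad,l[1]-pad,v
print("knob3 shift",tm(a,sc,(304,189,316,199)),"expected",np.subtract(proj("scene",[.599,-.0085,.121]),proj("scene",[.599,-.0085,.113])))
E
```

```text
t 16.7 tcp [0.6005 0.1352 0.3589] yaw -0.49 down [-0.002  0.003 -1.   ] F [ 0.1 -0.4  0.4] gap 0.0552
0.95 [490.9, 210.8] 936 [ 0.5978 -0.0108  0.113 ]
0.82 [329.0, 206.8] 899 [0.6034 0.1277 0.113 ]
0.61 [524.0, 255.8] 419 [ 0.5516 -0.0595  0.113 ]
knob3 shift (0, -1, 0.8235509395599365) expected [-0.0218 -1.9496]
```

>>> step_arm --deltas '[{"dx": 0, "dy": 0, "dz": -2, "rx": 0, "ry": 0, "rz": 0, "fingers": 0.4}, {"dx": 0, "dy": 0, "dz": 0, "rx": 0, "ry": 0, "rz": 0, "fingers": 0.4}, {"dx": 0, "dy": 0, "dz": 0, "rx": 0, "ry": 0, "rz": 0, "fingers": 0.4}]'

```text
time_s: 17.27
tcp_pos: [0.6023, 0.1289, 0.3399]
tcp_rot: [-0.496, 0.495, -0.504, 0.505]
wrist_force: [1.5, 0.6, 0.0]
finger_gap: 0.0557
```

>>> step_arm --deltas '[{"dx": 0.05, "dy": -0.05, "dz": -3, "rx": 0, "ry": 0, "rz": 0, "fingers": 0.4}, {"dx": 0, "dy": 0, "dz": -2.1, "rx": 0, "ry": 0, "rz": 0, "fingers": 0.4}, {"dx": 0, "dy": 0, "dz": 0, "rx": 0, "ry": 0, "rz": 0, "fingers": 0.6}, {"dx": 0, "dy": 0, "dz": 0, "rx": 0, "ry": 0, "rz": 0, "fingers": 0.95}, {"dx": 0, "dy": 0, "dz": 0, "rx": 0, "ry": 0, "rz": 0, "fingers": 0.95}, {"dx": 0, "dy": 0, "dz": 0, "rx": 0, "ry": 0, "rz": 0, "fingers": 0.95}]'

```text
time_s: 18.02
tcp_pos: [0.6029, 0.1293, 0.2895]
tcp_rot: [-0.496, 0.495, -0.504, 0.505]
wrist_force: [0.0, -0.1, 3.1]
finger_gap: 0.0242
```

>>> step_arm --deltas '[{"dx": 0, "dy": 0, "dz": 0.2, "rx": 0, "ry": 0, "rz": 0, "fingers": 0.95}, {"dx": 0, "dy": 0, "dz": 0, "rx": 0, "ry": 0, "rz": 0, "fingers": 0.95}]'

```text
time_s: 18.27
tcp_pos: [0.6029, 0.1293, 0.2907]
tcp_rot: [-0.496, 0.495, -0.504, 0.504]
wrist_force: [2.7, 0.4, -0.4]
finger_gap: 0.024
```

>>> step_arm --deltas '[{"dx": 0, "dy": 0, "dz": 0.2, "rx": 0, "ry": 0, "rz": 0, "fingers": 0.95}, {"dx": 0, "dy": 0, "dz": 0, "rx": 0, "ry": 0, "rz": 0, "fingers": 0.95}]'

```text
time_s: 18.52
tcp_pos: [0.6029, 0.1293, 0.2924]
tcp_rot: [-0.496, 0.495, -0.504, 0.504]
wrist_force: [4.6, 0.9, -3.2]
finger_gap: 0.0238
```

>>> step_arm --deltas '[{"dx": 0, "dy": 0, "dz": 0.2, "rx": 0, "ry": 0, "rz": 0, "fingers": 0.95}, {"dx": 0, "dy": 0, "dz": 0, "rx": 0, "ry": 0, "rz": 0, "fingers": 0.95}]'

```text
time_s: 18.77
tcp_pos: [0.603, 0.1292, 0.2944]
tcp_rot: [-0.496, 0.495, -0.504, 0.504]
wrist_force: [4.6, 1.3, -3.5]
finger_gap: 0.0239
```

>>> step_arm --deltas '[{"dx": 0, "dy": 0, "dz": 0.2, "rx": 0, "ry": 0, "rz": 0, "fingers": 0.95}, {"dx": 0, "dy": 0, "dz": 0.15, "rx": 0, "ry": 0, "rz": 0, "fingers": 0.95}, {"dx": 0, "dy": 0, "dz": 0, "rx": 0, "ry": 0, "rz": 0, "fingers": 0.95}, {"dx": 0, "dy": 0, "dz": 0, "rx": 0, "ry": 0, "rz": 0, "fingers": 0.95}, {"dx": 0, "dy": 0, "dz": 0, "rx": 0, "ry": 0, "rz": 0, "fingers": 0.95}]'

```text
time_s: 19.4
tcp_pos: [0.6031, 0.1292, 0.2977]
tcp_rot: [-0.496, 0.495, -0.504, 0.505]
wrist_force: [5.8, 0.7, -5.2]
finger_gap: 0.0241
```

```bash
python3 - <<'E'
from h import *
st()
b=cv2.imread("pics/scene2.png");sc=eyes.camera("scene")[:,:,::-1];cv2.imwrite("pics/scene3.png",sc)
x0,x1=proj("scene",[.545,.171,.093]),proj("scene",[.545,.171,.101]);print(x0,x1)
c=int(x0[0])
for q in (c-12,c-7,c-4):
    r=int(x0[1])-12; print(q,r);print(b[r:r+26,q-1:q+1,0].mean(1).astype(int));print(sc[r:r+26,q-1:q+1,0].mean(1).astype(int))
E
```

```text
t 19.4 tcp [0.6031 0.1292 0.2977] yaw -0.96 down [ 0.002  0.    -1.   ] F [ 5.8  0.7 -5.2] gap 0.0241
(np.float64(356.1097198473274), np.float64(225.97325831889344)) (np.float64(356.2559039911094), np.float64(224.02223056805357))
344 213
[ 79  97 112 115 116 116 117 117 116 117 120 123 129 139 150 158 159 161
 158 148 123  88  75  85  91  89]
[ 61  58  58  62  73  91 110 120 129 141 151 156 154 151 154 157 150 126
  99  71  46  43  66  85  91  90]
349 213
[ 35  41  44  59  78  97 116 121 119 117 117 118 118 134 151 160 158 145
 117  89  90  97  93  89  89  88]
[ 65  64  71  89 108 116 118 118 120 126 141 154 162 161 152 132 101  66
  39  53  83  99  97  89  89  88]
352 213
[ 40  35  38  39  40  51  73  93 114 130 131 139 154 164 163 157 140 109
  81  85  96  93  90  89  90  87]
[ 61  58  53  57  75  97 111 123 135 153 167 170 166 148 114  78  48  36
  56  85  97  95  89  88  88  90]
```

Case 2 is unlatched: its lid edge rose about 2 px in the scene view. Next I'll press its pad with closed fingers.

>>> step_arm --deltas '[{"dx": 0, "dy": 0, "dz": 0, "rx": 0, "ry": 0, "rz": 0, "fingers": 0.4}, {"dx": 0, "dy": 0, "dz": 0, "rx": 0, "ry": 0, "rz": 0, "fingers": 0.4}, {"dx": 0, "dy": 0, "dz": 4, "rx": 0, "ry": 0, "rz": 0, "fingers": 0.4}, {"dx": 0, "dy": 0, "dz": 1, "rx": 0, "ry": 0, "rz": 0, "fingers": 0.4}, {"dx": -4.1, "dy": 0, "dz": 0, "rx": 0, "ry": 0, "rz": 0, "fingers": 0.8}, {"dx": 0, "dy": 0, "dz": 0, "rx": 0, "ry": 0, "rz": 0, "fingers": 1}, {"dx": 0, "dy": 0, "dz": 0, "rx": 0, "ry": 0, "rz": 0, "fingers": 1}, {"dx": 0, "dy": 0, "dz": 0, "rx": 0, "ry": 0, "rz": 0, "fingers": 1}, {"dx": 0, "dy": 0, "dz": -3.5, "rx": 0, "ry": 0, "rz": 0, "fingers": 1}, {"dx": 0, "dy": 0, "dz": -1, "rx": 0, "ry": 0, "rz": 0, "fingers": 1}, {"dx": 0, "dy": 0, "dz": 0, "rx": 0, "ry": 0, "rz": 0, "fingers": 1}]' --newtons 20

```text
time_s: 20.82
tcp_pos: [0.5616, 0.1292, 0.3021]
tcp_rot: [0.495, -0.496, 0.505, -0.504]
wrist_force: [-0.0, 0.2, 0.7]
finger_gap: 0.0008
```

>>> step_arm --deltas '[{"dx": 0, "dy": 0, "dz": -0.5, "rx": 0, "ry": 0, "rz": 0, "fingers": 1}, {"dx": 0, "dy": 0, "dz": -0.5, "rx": 0, "ry": 0, "rz": 0, "fingers": 1}, {"dx": 0, "dy": 0, "dz": 0, "rx": 0, "ry": 0, "rz": 0, "fingers": 1}]'

```text
time_s: 21.2
tcp_pos: [0.5614, 0.1292, 0.2928]
tcp_rot: [0.496, -0.496, 0.504, -0.504]
wrist_force: [-0.7, 0.3, 0.2]
finger_gap: 0.0005
```

>>> step_arm --deltas '[{"dx": 0, "dy": 0, "dz": -0.3, "rx": 0, "ry": 0, "rz": 0, "fingers": 1}, {"dx": 0, "dy": 0, "dz": 0, "rx": 0, "ry": 0, "rz": 0, "fingers": 1}]'

```text
time_s: 21.45
tcp_pos: [0.5614, 0.1292, 0.2897]
tcp_rot: [0.496, -0.496, 0.504, -0.504]
wrist_force: [-0.3, -0.6, -0.4]
finger_gap: 0.0007
```

>>> step_arm --deltas '[{"dx": 0, "dy": 0, "dz": -0.3, "rx": 0, "ry": 0, "rz": 0, "fingers": 1}, {"dx": 0, "dy": 0, "dz": 0, "rx": 0, "ry": 0, "rz": 0, "fingers": 1}]'

```text
time_s: 21.7
tcp_pos: [0.5614, 0.1292, 0.2865]
tcp_rot: [0.496, -0.496, 0.504, -0.504]
wrist_force: [0.9, 0.1, 0.9]
finger_gap: 0.0007
```

>>> step_arm --deltas '[{"dx": 0, "dy": 0, "dz": -0.3, "rx": 0, "ry": 0, "rz": 0, "fingers": 1}, {"dx": 0, "dy": 0, "dz": 0, "rx": 0, "ry": 0, "rz": 0, "fingers": 1}]'

```text
time_s: 21.95
tcp_pos: [0.5614, 0.1292, 0.2836]
tcp_rot: [0.496, -0.496, 0.504, -0.504]
wrist_force: [0.0, -0.4, 0.2]
finger_gap: 0.0004
```

>>> step_arm --deltas '[{"dx": 0, "dy": 0, "dz": -0.3, "rx": 0, "ry": 0, "rz": 0, "fingers": 1}, {"dx": 0, "dy": 0, "dz": 0, "rx": 0, "ry": 0, "rz": 0, "fingers": 1}]'

```text
time_s: 22.2
tcp_pos: [0.5617, 0.1293, 0.2813]
tcp_rot: [-0.496, 0.496, -0.504, 0.504]
wrist_force: [-0.3, -1.1, 4.5]
finger_gap: 0.0002
```

>>> step_arm --deltas '[{"dx": 0, "dy": 0, "dz": -0.2, "rx": 0, "ry": 0, "rz": 0, "fingers": 1}, {"dx": 0, "dy": 0, "dz": 0, "rx": 0, "ry": 0, "rz": 0, "fingers": 1}]'

```text
time_s: 22.45
tcp_pos: [0.5619, 0.1292, 0.2798]
tcp_rot: [-0.496, 0.495, -0.504, 0.505]
wrist_force: [-1.6, -1.2, 7.0]
finger_gap: 0.0006
```

>>> step_arm --deltas '[{"dx": 0, "dy": 0, "dz": -0.2, "rx": 0, "ry": 0, "rz": 0, "fingers": 1}, {"dx": 0, "dy": 0, "dz": 0, "rx": 0, "ry": 0, "rz": 0, "fingers": 1}]'

```text
time_s: 22.7
tcp_pos: [0.562, 0.1293, 0.2789]
tcp_rot: [-0.496, 0.495, -0.504, 0.505]
wrist_force: [-4.1, -1.8, 14.9]
finger_gap: 0.0005
```

>>> step_arm --deltas '[{"dx": 0, "dy": 0, "dz": -0.2, "rx": 0, "ry": 0, "rz": 0, "fingers": 1}, {"dx": 0, "dy": 0, "dz": 0, "rx": 0, "ry": 0, "rz": 0, "fingers": 1}]'

```text
time_s: 22.95
tcp_pos: [0.562, 0.1294, 0.2786]
tcp_rot: [-0.496, 0.495, -0.503, 0.505]
wrist_force: [-8.0, -2.2, 27.5]
finger_gap: 0.0005
```

>>> step_arm --deltas '[{"dx": 0, "dy": 0, "dz": -0.2, "rx": 0, "ry": 0, "rz": 0, "fingers": 1}, {"dx": 0, "dy": 0, "dz": 0, "rx": 0, "ry": 0, "rz": 0, "fingers": 1}]'

```text
time_s: 23.2
tcp_pos: [0.5621, 0.1295, 0.2783]
tcp_rot: [-0.496, 0.495, -0.503, 0.505]
wrist_force: [-12.0, -4.6, 40.4]
finger_gap: -0.0002
```

>>> step_arm --deltas '[{"dx": 0, "dy": 0, "dz": 3.5, "rx": 0, "ry": 0, "rz": 0, "fingers": 1}, {"dx": 0, "dy": 0, "dz": 3.5, "rx": 0, "ry": 0, "rz": 0, "fingers": 1}, {"dx": 0, "dy": 0, "dz": 0, "rx": 0, "ry": 0, "rz": 0, "fingers": 0.4}, {"dx": 2.1, "dy": 0, "dz": 0, "rx": 0, "ry": 0, "rz": 0, "fingers": 0.4}, {"dx": 2, "dy": 0, "dz": 0, "rx": 0, "ry": 0, "rz": 0, "fingers": 0.4}, {"dx": 0, "dy": 0, "dz": 0, "rx": 0, "ry": 0, "rz": 0, "fingers": 0.4}, {"dx": 0, "dy": 0, "dz": 0, "rx": 0, "ry": 0, "rz": 0, "fingers": 0.4}]' --newtons 40

```text
time_s: 24.08
tcp_pos: [0.6016, 0.1293, 0.3416]
tcp_rot: [0.495, -0.497, 0.505, -0.504]
wrist_force: [-0.2, -0.7, -1.0]
finger_gap: 0.048
```

>>> step_arm --deltas '[{"dx": 0.1, "dy": 0, "dz": -3, "rx": 0, "ry": 0, "rz": 0, "fingers": 0.4}, {"dx": 0, "dy": 0, "dz": -2.2, "rx": 0, "ry": 0, "rz": 0, "fingers": 0.4}, {"dx": 0, "dy": 0, "dz": 0, "rx": 0, "ry": 0, "rz": 0, "fingers": 0.6}, {"dx": 0, "dy": 0, "dz": 0, "rx": 0, "ry": 0, "rz": 0, "fingers": 0.95}, {"dx": 0, "dy": 0, "dz": 0, "rx": 0, "ry": 0, "rz": 0, "fingers": 0.95}, {"dx": 0, "dy": 0, "dz": 0, "rx": 0, "ry": 0, "rz": 0, "fingers": 0.95}]'

```text
time_s: 24.82
tcp_pos: [0.6037, 0.1293, 0.2918]
tcp_rot: [-0.496, 0.495, -0.504, 0.505]
wrist_force: [0.8, -0.2, 0.6]
finger_gap: 0.0241
```

>>> step_arm --deltas '[{"dx": 0, "dy": 0, "dz": 0.3, "rx": 0, "ry": 0, "rz": 0, "fingers": 0.95}, {"dx": 0, "dy": 0, "dz": 0, "rx": 0, "ry": 0, "rz": 0, "fingers": 0.95}]'

```text
time_s: 25.08
tcp_pos: [0.6038, 0.1292, 0.2936]
tcp_rot: [-0.496, 0.495, -0.504, 0.504]
wrist_force: [3.1, 1.1, -6.5]
finger_gap: 0.0243
```

>>> step_arm --deltas '[{"dx": 0, "dy": 0, "dz": 0.3, "rx": 0, "ry": 0, "rz": 0, "fingers": 0.95}, {"dx": 0, "dy": 0, "dz": 0, "rx": 0, "ry": 0, "rz": 0, "fingers": 0.95}]'

```text
time_s: 25.32
tcp_pos: [0.6038, 0.1292, 0.2964]
tcp_rot: [-0.496, 0.496, -0.504, 0.504]
wrist_force: [5.3, 0.3, -8.1]
finger_gap: 0.0239
```

>>> step_arm --deltas '[{"dx": 0, "dy": 0, "dz": 0.2, "rx": 0, "ry": 0, "rz": 0, "fingers": 0.95}, {"dx": 0, "dy": 0, "dz": 0, "rx": 0, "ry": 0, "rz": 0, "fingers": 0.95}]'

```text
time_s: 25.58
tcp_pos: [0.6038, 0.1292, 0.2983]
tcp_rot: [-0.496, 0.496, -0.504, 0.504]
wrist_force: [5.4, 1.2, -9.4]
finger_gap: 0.0238
```

Same 8–9 N plateau as case 3, so it has latched. I'll pull to the stop.

>>> step_arm --deltas '[{"dx": 0, "dy": 0, "dz": 0.2, "rx": 0, "ry": 0, "rz": 0, "fingers": 0.95}, {"dx": 0, "dy": 0, "dz": 0, "rx": 0, "ry": 0, "rz": 0, "fingers": 0.95}]'

```text
time_s: 25.82
tcp_pos: [0.6038, 0.1292, 0.3004]
tcp_rot: [-0.496, 0.496, -0.504, 0.504]
wrist_force: [5.4, 1.4, -8.9]
finger_gap: 0.0239
```

>>> step_arm --deltas '[{"dx": 0, "dy": 0, "dz": 0.2, "rx": 0, "ry": 0, "rz": 0, "fingers": 0.95}, {"dx": 0, "dy": 0, "dz": 0, "rx": 0, "ry": 0, "rz": 0, "fingers": 0.95}]'

```text
time_s: 26.08
tcp_pos: [0.6038, 0.1292, 0.3006]
tcp_rot: [0.496, -0.496, 0.504, -0.504]
wrist_force: [10.1, 2.7, -19.5]
finger_gap: 0.024
```

>>> step_arm --deltas '[{"dx": 0, "dy": 0, "dz": 0.15, "rx": 0, "ry": 0, "rz": 0, "fingers": 0.95}, {"dx": 0, "dy": 0, "dz": 0, "rx": 0, "ry": 0, "rz": 0, "fingers": 0.95}]'

```text
time_s: 26.32
tcp_pos: [0.6038, 0.1291, 0.3007]
tcp_rot: [0.496, -0.496, 0.504, -0.504]
wrist_force: [11.3, 4.0, -27.7]
finger_gap: 0.0239
```

>>> step_arm --deltas '[{"dx": 0, "dy": 0, "dz": -0.35, "rx": 0, "ry": 0, "rz": 0, "fingers": 0.95}, {"dx": 0, "dy": 0, "dz": 0, "rx": 0, "ry": 0, "rz": 0, "fingers": 0.4}, {"dx": 0, "dy": 0, "dz": 0, "rx": 0, "ry": 0, "rz": 0, "fingers": 0.4}, {"dx": 0, "dy": 0, "dz": 3, "rx": 0, "ry": 0, "rz": 0, "fingers": 0.4}, {"dx": 0, "dy": 0, "dz": 3, "rx": 0, "ry": 0, "rz": 0, "fingers": 0.4}, {"dx": 0.1, "dy": 4.6, "dz": 0, "rx": 0, "ry": 0, "rz": 0, "fingers": 0.4}, {"dx": 0.1, "dy": 4.5, "dz": 0, "rx": 0, "ry": 0, "rz": 0, "fingers": 0.4}, {"dx": 0, "dy": 4.5, "dz": -1, "rx": 0, "ry": 0, "rz": 0, "fingers": 0.4}, {"dx": 0, "dy": 0, "dz": 0, "rx": 0, "ry": 0, "rz": 0, "fingers": 0.4}, {"dx": 0, "dy": 0, "dz": 0, "rx": 0, "ry": 0, "rz": 0, "fingers": 0.4}, {"dx": 0, "dy": 0, "dz": 0, "rx": 0, "ry": 0, "rz": 0, "fingers": 0.4}]'

```text
time_s: 27.7
tcp_pos: [0.606, 0.2634, 0.3512]
tcp_rot: [-0.495, 0.495, -0.504, 0.505]
wrist_force: [-0.4, 0.6, 0.5]
finger_gap: 0.0551
```

```bash
python3 - <<'E'
from h import *
st()
C=eyes.get_calibration("wrist");im=eyes.camera("wrist");cv2.imwrite("pics/w6.png",im[:,:,::-1])
for r in spotter.regions_of("wrist","knob_1"): print(r["conf"],r["centre"],r["pixels"].sum(),at_z("wrist",*r["centre"],.113,C))
E
```

```text
t 27.7 tcp [0.606  0.2634 0.3512] yaw -1.09 down [ 0.    -0.001 -1.   ] F [-0.4  0.6  0.5] gap 0.0551
0.81 [589.6, 210.4] 671 [ 0.5997 -0.0106  0.113 ]
0.77 [316.7, 218.5] 971 [0.6027 0.2644 0.113 ]
0.68 [485.9, 213.5] 1037 [0.6025 0.1259 0.113 ]
```

>>> step_arm --deltas '[{"dx": -0.15, "dy": 0.1, "dz": -3.2, "rx": 0, "ry": 0, "rz": 0, "fingers": 0.4}, {"dx": 0, "dy": 0, "dz": -3, "rx": 0, "ry": 0, "rz": 0, "fingers": 0.4}, {"dx": 0, "dy": 0, "dz": 0, "rx": 0, "ry": 0, "rz": 0, "fingers": 0.6}, {"dx": 0, "dy": 0, "dz": 0, "rx": 0, "ry": 0, "rz": 0, "fingers": 0.95}, {"dx": 0, "dy": 0, "dz": 0, "rx": 0, "ry": 0, "rz": 0, "fingers": 0.95}, {"dx": 0, "dy": 0, "dz": 0, "rx": 0, "ry": 0, "rz": 0, "fingers": 0.95}]'

```text
time_s: 28.55
tcp_pos: [0.6045, 0.2662, 0.2904]
tcp_rot: [-0.497, 0.495, -0.504, 0.505]
wrist_force: [-0.3, -0.2, 3.8]
finger_gap: 0.0239
```

>>> step_arm --deltas '[{"dx": 0, "dy": 0, "dz": 0.3, "rx": 0, "ry": 0, "rz": 0, "fingers": 0.95}, {"dx": 0, "dy": 0, "dz": 0, "rx": 0, "ry": 0, "rz": 0, "fingers": 0.95}]'

```text
time_s: 28.8
tcp_pos: [0.6045, 0.2662, 0.2918]
tcp_rot: [-0.496, 0.495, -0.504, 0.504]
wrist_force: [4.7, 1.6, -4.8]
finger_gap: 0.024
```

>>> step_arm --deltas '[{"dx": 0, "dy": 0, "dz": 0.2, "rx": 0, "ry": 0, "rz": 0, "fingers": 0.95}, {"dx": 0, "dy": 0, "dz": 0, "rx": 0, "ry": 0, "rz": 0, "fingers": 0.95}]'

```text
time_s: 29.05
tcp_pos: [0.6045, 0.2662, 0.2931]
tcp_rot: [-0.496, 0.495, -0.504, 0.504]
wrist_force: [5.3, 1.7, -8.5]
finger_gap: 0.0237
```

>>> step_arm --deltas '[{"dx": 0, "dy": 0, "dz": 0.2, "rx": 0, "ry": 0, "rz": 0, "fingers": 0.95}, {"dx": 0, "dy": 0, "dz": 0, "rx": 0, "ry": 0, "rz": 0, "fingers": 0.95}]'

```text
time_s: 29.3
tcp_pos: [0.6045, 0.2662, 0.2949]
tcp_rot: [-0.496, 0.495, -0.504, 0.504]
wrist_force: [6.5, 2.4, -9.2]
finger_gap: 0.0241
```

Plateau near 9 N, so case 1 is latched. I'll pull to the stop.

>>> step_arm --deltas '[{"dx": 0, "dy": 0, "dz": 0.2, "rx": 0, "ry": 0, "rz": 0, "fingers": 0.95}, {"dx": 0, "dy": 0, "dz": 0, "rx": 0, "ry": 0, "rz": 0, "fingers": 0.95}]'

```text
time_s: 29.55
tcp_pos: [0.6046, 0.2662, 0.2969]
tcp_rot: [-0.496, 0.495, -0.504, 0.504]
wrist_force: [6.4, 1.5, -9.9]
finger_gap: 0.0242
```

>>> step_arm --deltas '[{"dx": 0, "dy": 0, "dz": 0.2, "rx": 0, "ry": 0, "rz": 0, "fingers": 0.95}, {"dx": 0, "dy": 0, "dz": 0, "rx": 0, "ry": 0, "rz": 0, "fingers": 0.95}]'

```text
time_s: 29.8
tcp_pos: [0.6046, 0.2662, 0.2989]
tcp_rot: [-0.496, 0.495, -0.504, 0.504]
wrist_force: [6.8, 2.9, -9.9]
finger_gap: 0.0239
```

>>> step_arm --deltas '[{"dx": 0, "dy": 0, "dz": 0.2, "rx": 0, "ry": 0, "rz": 0, "fingers": 0.95}, {"dx": 0, "dy": 0, "dz": 0, "rx": 0, "ry": 0, "rz": 0, "fingers": 0.95}]'

```text
time_s: 30.05
tcp_pos: [0.6046, 0.2661, 0.2994]
tcp_rot: [-0.496, 0.495, -0.504, 0.504]
wrist_force: [8.7, 3.6, -17.3]
finger_gap: 0.0238
```

>>> step_arm --deltas '[{"dx": 0, "dy": 0, "dz": 0.1, "rx": 0, "ry": 0, "rz": 0, "fingers": 0.95}, {"dx": 0, "dy": 0, "dz": 0, "rx": 0, "ry": 0, "rz": 0, "fingers": 0.95}]'

```text
time_s: 30.3
tcp_pos: [0.6046, 0.2661, 0.2995]
tcp_rot: [0.496, -0.495, 0.504, -0.504]
wrist_force: [11.8, 4.6, -21.6]
finger_gap: 0.0242
```

>>> step_arm --deltas '[{"dx": 0, "dy": 0, "dz": -0.25, "rx": 0, "ry": 0, "rz": 0, "fingers": 0.95}, {"dx": 0, "dy": 0, "dz": 0, "rx": 0, "ry": 0, "rz": 0, "fingers": 0.4}, {"dx": 0, "dy": 0, "dz": 0, "rx": 0, "ry": 0, "rz": 0, "fingers": 0.4}, {"dx": 0, "dy": 0, "dz": 4, "rx": 0, "ry": 0, "rz": 0, "fingers": 0.4}, {"dx": -1, "dy": -4, "dz": 2, "rx": 0, "ry": 0, "rz": 0, "fingers": 0.4}, {"dx": -1.3, "dy": -5, "dz": 0, "rx": 0, "ry": 0, "rz": 0, "fingers": 0.4}, {"dx": -1.3, "dy": -5, "dz": 0, "rx": 0, "ry": 0, "rz": 0, "fingers": 0.4}, {"dx": -1.3, "dy": -5, "dz": 0, "rx": 0, "ry": 0, "rz": 0, "fingers": 0.4}, {"dx": -1.3, "dy": -5, "dz": 0, "rx": 0, "ry": 0, "rz": 0, "fingers": 0.4}, {"dx": -1.3, "dy": -5, "dz": 0, "rx": 0, "ry": 0, "rz": 0, "fingers": 0.4}, {"dx": -1.3, "dy": -5, "dz": 0, "rx": 0, "ry": 0, "rz": 0, "fingers": 0.4}, {"dx": -1.3, "dy": -5, "dz": 0, "rx": 0, "ry": 0, "rz": 0, "fingers": 0.4}, {"dx": -0.4, "dy": -1, "dz": 0, "rx": 0, "ry": 0, "rz": 0, "fingers": 0.4}, {"dx": 0, "dy": 0, "dz": 0, "rx": 0, "ry": 0, "rz": 0, "fingers": 0.4}, {"dx": 0, "dy": 0, "dz": 0, "rx": 0, "ry": 0, "rz": 0, "fingers": 0.4}]'

```text
time_s: 32.17
tcp_pos: [0.4994, -0.1319, 0.3605]
tcp_rot: [0.497, -0.496, 0.504, -0.503]
wrist_force: [-0.4, -0.4, -0.5]
finger_gap: 0.0553
```

```bash
python3 - <<'E'
from h import *
st()
C=eyes.get_calibration("wrist");im=eyes.camera("wrist");cv2.imwrite("pics/w7.png",im[:,:,::-1]);np.save("pics/C7.npy",C,allow_pickle=True)
sc=eyes.camera("scene");cv2.imwrite("pics/scene4.png",sc[:,:,::-1]);t=eyes.camera("top");cv2.imwrite("pics/top4.png",t[:,:,::-1])
for c,a,b,_ in blobs(reds(t),15)[:4]: print("top red",c,a,at_z("top",*c,0.024))
a=cv2.resize(im[40:240,220:440],(704,640))[:600:,:][:,:704]
a=cv2.resize(im[60:230,230:430],(600,510),interpolation=cv2.INTER_CUBIC);show(a,"c8.png",(0,0,600,510),1)
E
```

```text
t 32.175 tcp [ 0.4994 -0.1319  0.3605] yaw -0.79 down [ 0.     0.001 -1.   ] F [-0.4 -0.4 -0.5] gap 0.0553
top red [297.384 249.44 ] 125 [0.4249 0.0362 0.024 ]
top red [316.8727 254.0909] 55 [ 0.4133 -0.0148  0.024 ]
top red [439.5    255.3281] 64 [ 0.4129 -0.3357  0.024 ]
top red [584.2433 306.1571] 5807 [ 0.2846 -0.7128  0.024 ]
```

View pics/c8.png

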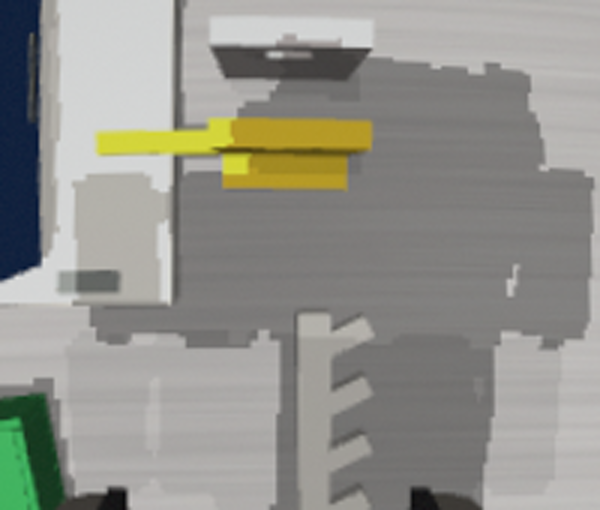

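```bash
python3 - <<'E'
from h import *
C=np.load("pics/C7.npy",allow_pickle=True).item()
f=lambda x,y,z=.088: at_z("wrist",230+x/3,60+y/3,z,C)
for n,p in (("nfl",(212,151)),("nfr",(371,151)),("nbl",(212,119)),("nbr",(371,119)),("ffl",(212,47)),("ffr",(373,47)),("fbl",(212,17)),("fbr",(373,19))): print(n,f(*p))
# precise: yellow mask in wrist
im=cv2.imread("pics/w7.png")[:,:,::-1].copy();m=mask(im,20,34,120,90)
for r in range(97,125,2): 
    c=np.flatnonzero(m[r,290:360])+290; print(r,(c.min(),c.max()) if len(c) else None,end=" ")
print()
for c in range(302,354,6): 
    r=np.flatnonzero(m[90:130,c])+90; print(c,r.min() if len(r) else None,[int(im[q,c,0]) for q in range(96,124)])
E
```

```text
nfl [ 0.5759 -0.1186  0.088 ]
nfr [ 0.5755 -0.1613  0.088 ]
nbl [ 0.5846 -0.1187  0.088 ]
nbr [ 0.5842 -0.1614  0.088 ]
ffl [ 0.6043 -0.119   0.088 ]
ffr [ 0.6041 -0.1621  0.088 ]
fbl [ 0.6127 -0.1191  0.088 ]
fbr [ 0.6119 -0.1623  0.088 ]
97 None 99 (np.int64(305), np.int64(319)) 101 (np.int64(300), np.int64(353)) 103 (np.int64(290), np.int64(353)) 105 (np.int64(290), np.int64(353)) 107 (np.int64(290), np.int64(353)) 109 (np.int64(290), np.int64(353)) 111 (np.int64(293), np.int64(345)) 113 (np.int64(305), np.int64(345)) 115 (np.int64(305), np.int64(345)) 117 (np.int64(304), np.int64(345)) 119 (np.int64(304), np.int64(345)) 121 (np.int64(304), np.int64(345)) 123 None 
302 100 [183, 178, 179, 199, 210, 211, 211, 211, 212, 211, 211, 212, 211, 115, 137, 126, 142, 174, 182, 178, 176, 125, 121, 124, 124, 123, 122, 122]
308 99 [182, 182, 179, 188, 182, 181, 182, 181, 182, 180, 181, 181, 181, 98, 88, 156, 198, 212, 213, 212, 212, 212, 187, 181, 181, 181, 162, 113]
314 99 [124, 125, 124, 163, 179, 181, 181, 181, 182, 181, 181, 182, 180, 114, 85, 127, 154, 162, 163, 167, 181, 181, 181, 181, 1
[... 208 characters left out ...]
2, 181, 181, 180, 181, 182, 181, 131, 90, 127, 156, 162, 163, 162, 163, 163, 178, 181, 181, 181, 165, 128]
332 100 [126, 125, 124, 148, 175, 181, 182, 181, 182, 182, 181, 181, 181, 134, 92, 109, 147, 163, 163, 163, 162, 162, 177, 181, 181, 182, 167, 128]
338 100 [125, 126, 123, 147, 174, 181, 181, 182, 181, 181, 182, 182, 181, 141, 98, 107, 144, 162, 162, 163, 163, 162, 177, 181, 181, 181, 168, 129]
344 100 [125, 126, 123, 133, 167, 181, 181, 182, 181, 183, 181, 182, 181, 145, 101, 105, 141, 163, 163, 162, 162, 163, 173, 176, 176, 176, 168, 137]
350 100 [125, 126, 124, 132, 163, 181, 181, 181, 182, 181, 181, 180, 181, 149, 116, 109, 117, 118, 118, 116, 119, 119, 122, 124, 122, 123, 124, 125]
```

>>> step_arm --deltas '[{"dx": -2, "dy": -5, "dz": 0, "rx": 0, "ry": 0, "rz": -4, "fingers": 0.4}, {"dx": -2, "dy": -5, "dz": 0, "rx": 0, "ry": 0, "rz": -4, "fingers": 0.4}, {"dx": -2, "dy": -5, "dz": 0, "rx": 0, "ry": 0, "rz": -4, "fingers": 0.4}, {"dx": -2.6, "dy": -5.4, "dz": -4, "rx": 0, "ry": 0, "rz": -3.3, "fingers": 0.4}, {"dx": 0, "dy": 0, "dz": -5, "rx": 0, "ry": 0, "rz": 0, "fingers": 0.4}, {"dx": 0, "dy": 0, "dz": 0, "rx": 0, "ry": 0, "rz": 0, "fingers": 0.4}, {"dx": 0, "dy": 0, "dz": 0, "rx": 0, "ry": 0, "rz": 0, "fingers": 0.4}]'

```text
time_s: 33.2
tcp_pos: [0.4177, -0.33, 0.2768]
tcp_rot: [-0.425, 0.425, -0.565, 0.566]
wrist_force: [0.3, 0.0, 0.2]
finger_gap: 0.0548
```

```bash
python3 - <<'E'
from h import *
s=st();C=eyes.get_calibration("wrist");im=eyes.camera("wrist");cv2.imwrite("pics/w8.png",im[:,:,::-1]);wpins(im,C)
show(im,"c9.png",(250,90,400,290),3)
E
```

```text
t 33.2 tcp [ 0.4177 -0.33    0.2768] yaw -16.12 down [ 0.001 -0.    -1.   ] F [0.3 0.  0.2] gap 0.0548
red [607.6 191.2] 5612 [581 116  59 157] [ 0.3417 -0.6481  0.02  ]
red [330.3 209.1] 753 [321 188  20  41] [ 0.414  -0.3388  0.02  ]
red [ 37.5 261.9] 291 [ 27 252  24  20] [0.4428 0.0247 0.02  ]
red [633.6 351.7] 264 [622 327  18  45] [-0.045  -0.8362  0.02  ]
```

View pics/c9.png

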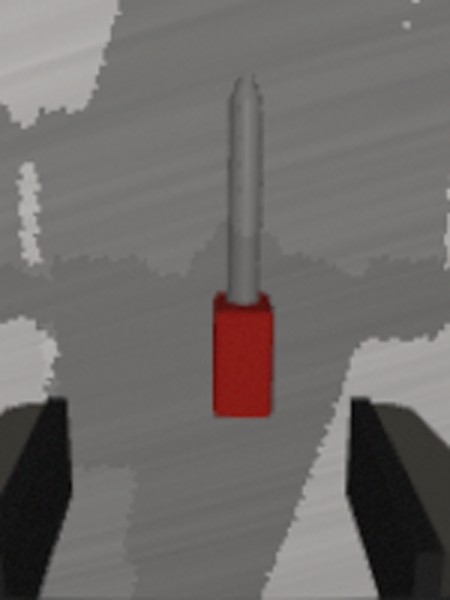

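>>> step_arm --deltas '[{"dx": -0.1, "dy": -0.15, "dz": -4, "rx": 0, "ry": 0, "rz": 0, "fingers": 0.4}, {"dx": 0, "dy": 0, "dz": -3.7, "rx": 0, "ry": 0, "rz": 0, "fingers": 0.4}, {"dx": 0, "dy": 0, "dz": 0, "rx": 0, "ry": 0, "rz": 0, "fingers": 0.4}, {"dx": 0, "dy": 0, "dz": 0, "rx": 0, "ry": 0, "rz": 0, "fingers": 0.4}]' --newtons 30

```text
time_s: 33.75
tcp_pos: [0.4166, -0.3323, 0.2007]
tcp_rot: [-0.425, 0.424, -0.564, 0.567]
wrist_force: [0.1, 0.5, -0.0]
finger_gap: 0.0549
```

>>> step_arm --deltas '[{"dx": -0.4, "dy": -0.5, "dz": -0.7, "rx": 0, "ry": 0, "rz": 0, "fingers": 0.4}, {"dx": 0, "dy": 0, "dz": 0, "rx": 0, "ry": 0, "rz": 0, "fingers": 0.4}, {"dx": 0, "dy": 0, "dz": 0, "rx": 0, "ry": 0, "rz": 0, "fingers": 0.7}, {"dx": 0, "dy": 0, "dz": 0, "rx": 0, "ry": 0, "rz": 0, "fingers": 0.95}, {"dx": 0, "dy": 0, "dz": 0, "rx": 0, "ry": 0, "rz": 0, "fingers": 0.95}, {"dx": 0, "dy": 0, "dz": 0, "rx": 0, "ry": 0, "rz": 0, "fingers": 0.95}]'

```text
time_s: 34.5
tcp_pos: [0.4115, -0.3371, 0.1916]
tcp_rot: [-0.424, 0.424, -0.566, 0.566]
wrist_force: [-0.6, 0.1, -1.1]
finger_gap: 0.0174
```

>>> step_arm --deltas '[{"dx": 0, "dy": 0, "dz": 0, "rx": 0, "ry": 0, "rz": 0, "fingers": 0.95}, {"dx": 0, "dy": 0, "dz": 3, "rx": 0, "ry": 0, "rz": 0, "fingers": 0.95}, {"dx": 0, "dy": 0, "dz": 2.8, "rx": 0, "ry": 0, "rz": 0, "fingers": 0.95}, {"dx": 1.2, "dy": 3.5, "dz": 0, "rx": 0, "ry": 0, "rz": 2.7, "fingers": 0.95}, {"dx": 1.2, "dy": 3.5, "dz": 0, "rx": 0, "ry": 0, "rz": 2.7, "fingers": 0.95}, {"dx": 1.2, "dy": 3.5, "dz": 0, "rx": 0, "ry": 0, "rz": 2.7, "fingers": 0.95}, {"dx": 1.2, "dy": 3.5, "dz": 0, "rx": 0, "ry": 0, "rz": 2.7, "fingers": 0.95}, {"dx": 1.2, "dy": 3.5, "dz": 0, "rx": 0, "ry": 0, "rz": 2.7, "fingers": 0.95}, {"dx": 0.9, "dy": 2.4, "dz": 0, "rx": 0, "ry": 0, "rz": 1.8, "fingers": 0.95}, {"dx": 0, "dy": 0, "dz": 0, "rx": 0, "ry": 0, "rz": 0, "fingers": 0.95}, {"dx": 0, "dy": 0, "dz": 0, "rx": 0, "ry": 0, "rz": 0, "fingers": 0.95}, {"dx": 0, "dy": 0, "dz": 0, "rx": 0, "ry": 0, "rz": 0, "fingers": 0.95}]'

```text
time_s: 36.0
tcp_pos: [0.48, -0.1394, 0.2495]
tcp_rot: [-0.495, 0.495, -0.505, 0.505]
wrist_force: [0.3, -0.5, -1.3]
finger_gap: 0.0161
```

```bash
python3 - <<'E'
from h import *
s=st();C=eyes.get_calibration("wrist");im=eyes.camera("wrist");cv2.imwrite("pics/w9.png",im[:,:,::-1]);np.save("pics/C9.npy",C,allow_pickle=True)
show(im,"c10.png",(220,0,420,150),4) 
sc=eyes.camera("scene");cv2.imwrite("pics/scene5.png",sc[:,:,::-1])
im=cv2.imread("pics/w9.png")[:,:,::-1].copy();wpins(im,C)
E
```

```text
t 36.0 tcp [ 0.48   -0.1394  0.2495] yaw -1.09 down [-0.    -0.001 -1.   ] F [ 0.3 -0.5 -1.3] gap 0.0161
red [319.2 246. ] 1707 [304 213  31  63] [ 0.4581 -0.1398  0.02  ]
red [127.7 262.6] 911 [109 242  39  38] [0.4391 0.0276 0.02  ]
red [626.5 370.1] 1235 [605 325  35  75] [ 0.1551 -0.6987  0.02  ]
```

View pics/w9.png

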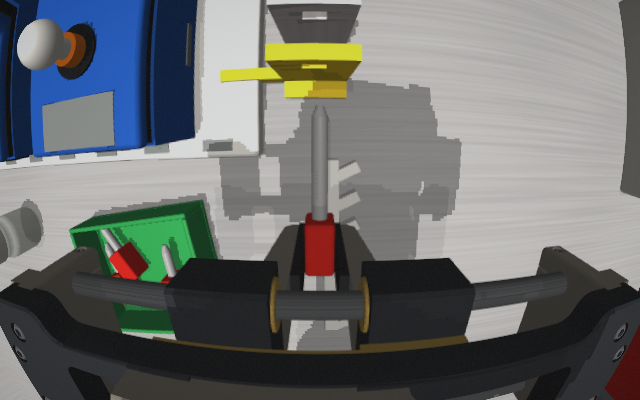

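```bash
python3 - <<'E'
from h import *
C=np.load("pics/C9.npy",allow_pickle=True).item()
im=cv2.imread("pics/w9.png")[:,:,::-1].copy();m=mask(im,20,34,120,90)
for r in range(44,64,2): c=np.flatnonzero(m[r,255:380])+255; print(r,c.min(),c.max(), im[r,330].tolist())
for u,v in((265.5,60),(361.5,60),(265,45),(362,45)): print("lug",at_z("wrist",u,v,.088,C))
for u in (319,320,321): print("tip",at_z("wrist",u,107,.07,C))
g=cv2.cvtColor(im,cv2.COLOR_RGB2GRAY)
for r in (112,125,150,180,200): 
    print(r,g[r,305:336].tolist())
E
```

```text
44 266 356 [211, 213, 54]
46 265 361 [212, 214, 56]
48 265 361 [213, 214, 56]
50 265 361 [212, 213, 54]
52 265 361 [212, 213, 53]
54 265 361 [212, 213, 54]
56 265 361 [213, 214, 56]
58 265 361 [213, 214, 57]
60 265 360 [124, 117, 30]
62 275 356 [92, 78, 22]
lug [ 0.5773 -0.1177  0.088 ]
lug [ 0.5763 -0.1611  0.088 ]
lug [ 0.5846 -0.1175  0.088 ]
lug [ 0.5835 -0.1615  0.088 ]
tip [ 0.5552 -0.1415  0.07  ]
tip [ 0.5552 -0.142   0.07  ]
tip [ 0.5552 -0.1425  0.07  ]
112 [127, 127, 127, 126, 126, 127, 127, 119, 106, 103, 111, 120, 126, 128, 130, 130, 127, 124, 116, 108, 99, 103, 127, 127, 126, 127, 126, 127, 127, 127, 126]
125 [127, 127, 127, 127, 127, 127, 105, 95, 101, 109, 116, 121, 124, 131, 138, 141, 134, 129, 123, 117, 111, 101, 91, 112, 114, 121, 126, 126, 127, 125, 126]
150 [126, 126, 127, 126, 126, 126, 102, 95, 102, 109, 117, 121, 125, 131, 136, 137, 133, 130, 124, 117, 110, 102, 93, 111, 115, 120, 127, 127, 128, 127, 127]
180 [128, 128, 127, 127, 127, 128, 107, 98, 101, 109, 116, 113, 122, 129, 132, 134, 132, 127, 123, 116, 110, 101, 103, 152, 164, 171, 182, 182, 182, 181, 181]
200 [117, 117, 116, 117, 117, 117, 100, 94, 101, 109, 116, 122, 125, 127, 130, 133, 130, 127, 122, 115, 108, 102, 119, 154, 163, 163, 164, 164, 162, 163, 163]
```

View pics/c10.png

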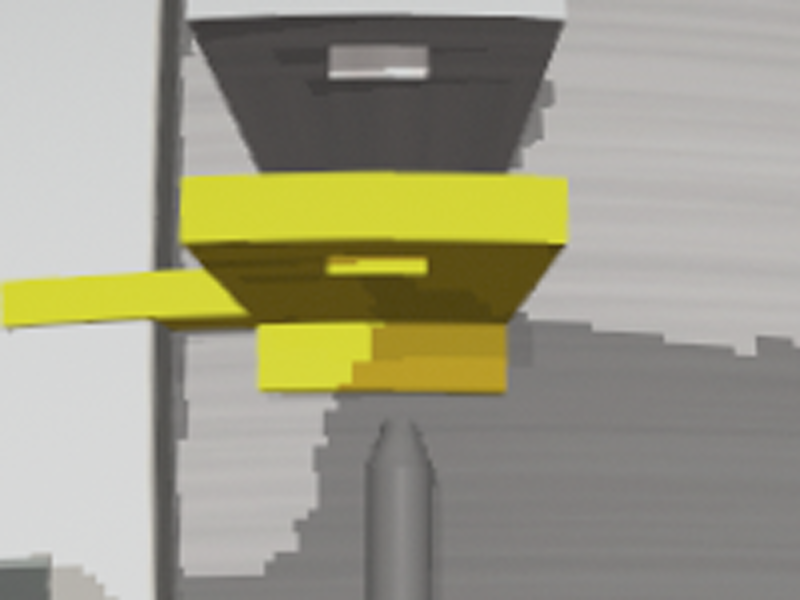

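The crop shows the near hole centred at about (314,66) and the pin tip at (320,106). The tip is about 2.5 mm too far right, so I'll correct that and push in gently.

>>> step_arm --deltas '[{"dx": 1, "dy": 0.23, "dz": 0, "rx": 0, "ry": 0, "rz": -0.2, "fingers": 0.95}, {"dx": 0.8, "dy": 0, "dz": 0, "rx": 0, "ry": 0, "rz": 0, "fingers": 0.95}, {"dx": 0, "dy": 0, "dz": 0, "rx": 0, "ry": 0, "rz": 0, "fingers": 0.95}, {"dx": 0, "dy": 0, "dz": 0, "rx": 0, "ry": 0, "rz": 0, "fingers": 0.95}]'

```text
time_s: 36.6
tcp_pos: [0.4983, -0.1358, 0.2494]
tcp_rot: [0.495, -0.495, 0.505, -0.505]
wrist_force: [-0.5, -0.5, -0.1]
finger_gap: 0.0159
```

```bash
python3 - <<'E'
from h import *
s=st();C=eyes.get_calibration("wrist");im=eyes.camera("wrist");cv2.imwrite("pics/w10.png",im[:,:,::-1])
show(im,"c11.png",(250,20,390,140),5)
E
```

```text
t 36.6 tcp [ 0.4983 -0.1358  0.2494] yaw -1.14 down [-0.  0. -1.] F [-0.5 -0.5 -0.1] gap 0.0159
```

View pics/c11.png

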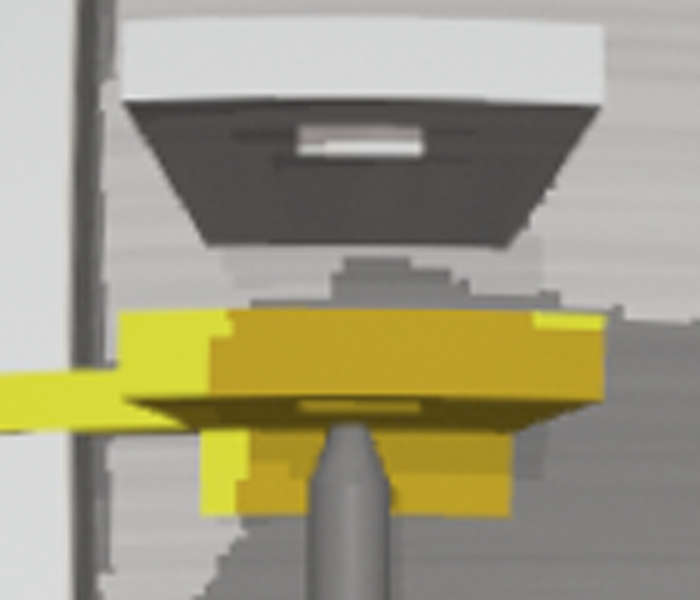

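>>> step_arm --deltas '[{"dx": 0, "dy": -0.1, "dz": 0, "rx": 0, "ry": 0, "rz": 0, "fingers": 0.95}, {"dx": 0.6, "dy": 0, "dz": 0, "rx": 0, "ry": 0, "rz": 0, "fingers": 0.95}, {"dx": 0.4, "dy": 0, "dz": 0, "rx": 0, "ry": 0, "rz": 0, "fingers": 0.95}, {"dx": 0, "dy": 0, "dz": 0, "rx": 0, "ry": 0, "rz": 0, "fingers": 0.95}]'

```text
time_s: 37.15
tcp_pos: [0.5088, -0.1367, 0.2496]
tcp_rot: [-0.495, 0.495, -0.505, 0.505]
wrist_force: [-0.0, -0.0, -0.1]
finger_gap: 0.0157
```

>>> step_arm --deltas '[{"dx": 0.5, "dy": 0, "dz": 0, "rx": 0, "ry": 0, "rz": 0, "fingers": 0.95}, {"dx": 0.5, "dy": 0, "dz": 0, "rx": 0, "ry": 0, "rz": 0, "fingers": 0.95}, {"dx": 0, "dy": 0, "dz": 0, "rx": 0, "ry": 0, "rz": 0, "fingers": 0.95}]'

```text
time_s: 37.52
tcp_pos: [0.5189, -0.1367, 0.2496]
tcp_rot: [-0.495, 0.495, -0.505, 0.505]
wrist_force: [-0.3, 0.1, -1.1]
finger_gap: 0.0159
```

>>> step_arm --deltas '[{"dx": 0.6, "dy": -0.02, "dz": 0, "rx": 0, "ry": 0, "rz": 0, "fingers": 0.95}, {"dx": 0.6, "dy": -0.02, "dz": 0, "rx": 0, "ry": 0, "rz": 0, "fingers": 0.95}, {"dx": 0.4, "dy": 0, "dz": 0, "rx": 0, "ry": 0, "rz": 0, "fingers": 0.95}, {"dx": 0, "dy": 0, "dz": 0, "rx": 0, "ry": 0, "rz": 0, "fingers": 0.95}]'

```text
time_s: 38.02
tcp_pos: [0.5347, -0.1372, 0.2495]
tcp_rot: [-0.495, 0.495, -0.505, 0.505]
wrist_force: [-0.3, 0.5, -0.2]
finger_gap: 0.0156
```

>>> step_arm --deltas '[{"dx": 0.5, "dy": -0.01, "dz": 0, "rx": 0, "ry": 0, "rz": 0, "fingers": 0.95}, {"dx": 0.5, "dy": -0.01, "dz": 0, "rx": 0, "ry": 0, "rz": 0, "fingers": 0.95}, {"dx": 0, "dy": 0, "dz": 0, "rx": 0, "ry": 0, "rz": 0, "fingers": 0.95}]'

```text
time_s: 38.4
tcp_pos: [0.5448, -0.1374, 0.2496]
tcp_rot: [-0.495, 0.495, -0.505, 0.505]
wrist_force: [-0.4, 0.4, -0.5]
finger_gap: 0.0155
```

>>> step_arm --deltas '[{"dx": 0.6, "dy": -0.02, "dz": 0, "rx": 0, "ry": 0, "rz": 0, "fingers": 0.95}, {"dx": 0.5, "dy": -0.01, "dz": 0, "rx": 0, "ry": 0, "rz": 0, "fingers": 0.95}, {"dx": 0, "dy": 0, "dz": 0, "rx": 0, "ry": 0, "rz": 0, "fingers": 0.95}]'

```text
time_s: 38.78
tcp_pos: [0.5558, -0.1377, 0.2496]
tcp_rot: [-0.495, 0.495, -0.505, 0.505]
wrist_force: [-0.0, -0.2, 0.1]
finger_gap: 0.0159
```

>>> step_arm --deltas '[{"dx": 0.25, "dy": 0, "dz": 0, "rx": 0, "ry": 0, "rz": 0, "fingers": 0.95}, {"dx": 0, "dy": 0, "dz": 0, "rx": 0, "ry": 0, "rz": 0, "fingers": 0.95}]'

```text
time_s: 39.02
tcp_pos: [0.558, -0.1377, 0.2495]
tcp_rot: [0.495, -0.495, 0.505, -0.505]
wrist_force: [0.2, -0.3, -0.0]
finger_gap: 0.0161
```

>>> step_arm --deltas '[{"dx": 0.2, "dy": 0, "dz": 0, "rx": 0, "ry": 0, "rz": 0, "fingers": 0.95}, {"dx": 0, "dy": 0, "dz": 0, "rx": 0, "ry": 0, "rz": 0, "fingers": 0.95}]'

```text
time_s: 39.28
tcp_pos: [0.56, -0.1377, 0.2496]
tcp_rot: [-0.495, 0.495, -0.505, 0.505]
wrist_force: [-0.3, -0.0, -0.4]
finger_gap: 0.0162
```

>>> step_arm --deltas '[{"dx": 0.15, "dy": 0, "dz": 0, "rx": 0, "ry": 0, "rz": 0, "fingers": 0.95}, {"dx": 0, "dy": 0, "dz": 0, "rx": 0, "ry": 0, "rz": 0, "fingers": 0.95}]'

```text
time_s: 39.52
tcp_pos: [0.5607, -0.1378, 0.2493]
tcp_rot: [0.494, -0.496, 0.506, -0.504]
wrist_force: [-3.7, 0.2, 1.9]
finger_gap: 0.0158
```

>>> step_arm --deltas '[{"dx": 0.15, "dy": 0, "dz": 0, "rx": 0, "ry": 0, "rz": 0, "fingers": 0.95}, {"dx": 0, "dy": 0, "dz": 0, "rx": 0, "ry": 0, "rz": 0, "fingers": 0.95}]'

```text
time_s: 39.78
tcp_pos: [0.5613, -0.1378, 0.249]
tcp_rot: [0.494, -0.496, 0.507, -0.504]
wrist_force: [-7.4, 0.5, 3.7]
finger_gap: 0.0156
```

```bash
python3 - <<'E'
from h import *
s=st();im=eyes.camera("wrist");show(im,"c12.png",(230,20,410,220),3);sc=eyes.camera("scene");cv2.imwrite("pics/scene6.png",sc[:,:,::-1])
E
```

```text
t 39.775 tcp [ 0.5613 -0.1378  0.249 ] yaw -1.17 down [-0.006  0.    -1.   ] F [-7.4  0.5  3.7] gap 0.0156
```

View pics/c12.png

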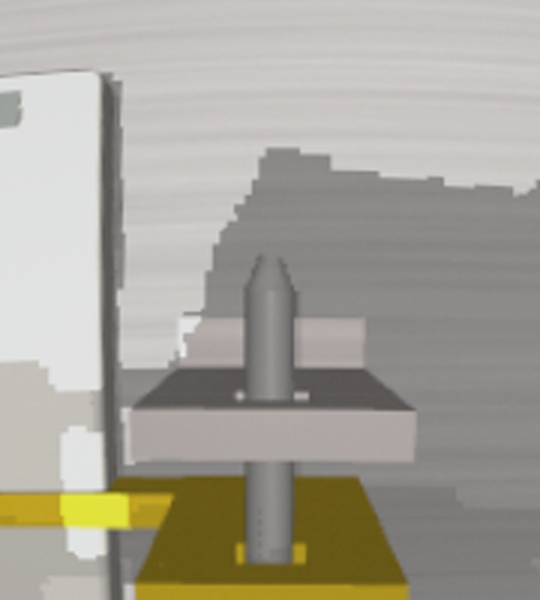

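The pin is through both holes and the head is against the near lug. Now I'll ease off, let go and back away.

>>> step_arm --deltas '[{"dx": -0.2, "dy": 0, "dz": 0, "rx": 0, "ry": 0, "rz": 0, "fingers": 0.95}, {"dx": 0, "dy": 0, "dz": 0, "rx": 0, "ry": 0, "rz": 0, "fingers": 0.65}, {"dx": 0, "dy": 0, "dz": 0, "rx": 0, "ry": 0, "rz": 0, "fingers": 0.6}, {"dx": 0, "dy": 0, "dz": 0, "rx": 0, "ry": 0, "rz": 0, "fingers": 0.6}, {"dx": 0, "dy": 0, "dz": 2, "rx": 0, "ry": 0, "rz": 0, "fingers": 0.6}, {"dx": 0, "dy": 0, "dz": 5, "rx": 0, "ry": 0, "rz": 0, "fingers": 0.6}, {"dx": -2, "dy": 0, "dz": 5, "rx": 0, "ry": 0, "rz": 0, "fingers": 0.6}, {"dx": -4, "dy": 0, "dz": 2, "rx": 0, "ry": 0, "rz": 0, "fingers": 0.6}, {"dx": -4, "dy": -3, "dz": 0, "rx": 0, "ry": 0, "rz": 0, "fingers": 0.6}, {"dx": -4, "dy": -3, "dz": 0, "rx": 0, "ry": 0, "rz": 0, "fingers": 0.6}, {"dx": 0, "dy": 0, "dz": 0, "rx": 0, "ry": 0, "rz": 0, "fingers": 0.6}, {"dx": 0, "dy": 0, "dz": 0, "rx": 0, "ry": 0, "rz": 0, "fingers": 0.6}]'

```text
time_s: 41.38
tcp_pos: [0.4215, -0.1975, 0.39]
tcp_rot: [-0.495, 0.495, -0.505, 0.505]
wrist_force: [0.3, 1.0, -0.3]
finger_gap: 0.0369
```

```bash
python3 - <<'E'
from h import *
s=st();w=eyes.camera("wrist");C=eyes.get_calibration("wrist");wpins(w,C)
t=eyes.camera("top");cv2.imwrite("pics/top7.png",t[:,:,::-1]);sc=eyes.camera("scene");cv2.imwrite("pics/scene7.png",sc[:,:,::-1])
for c,a,b,_ in blobs(reds(t),8): print("top red",c,a,at_z("top",*c,0.024),at_z("top",*c,.08))
A=cv2.resize(t[140:275,170:480],(744,324),interpolation=cv2.INTER_CUBIC);B=cv2.resize(sc[165:290,260:400],(302,270),interpolation=cv2.INTER_CUBIC)
o=np.zeros((594,744,3),np.uint8);o[:324]=A;o[324:,:302]=B
D=cv2.resize(w[40:200,200:440],(400,267));o[324:591,320:720]=D;cv2.imwrite("pics/c13.png",o[:,:,::-1])
a=cv2.imread("pics/scene0.png").astype(np.float32);b=sc[:,:,::-1].astype(np.float32)
K=[(.604,.266),(.6025,.1285),(.599,-.0075)]
for k in K:
    u,v=map(int,proj("scene",[*k,.113])); T=a[v-6:v+4,u-6:u+7];best=[]
    for f in np.arange(-4,1.1,.25):
        M=cv2.warpAffine(b,np.float32([[1,0,0],[0,1,-f]]),(640,400));best.append((np.abs(M[v-6:v+4,u-6:u+7]-T).mean(),f))
    print("knob shift",min(best))
E
```

```text
t 41.375 tcp [ 0.4215 -0.1975  0.39  ] yaw -1.15 down [ 0.001 -0.    -1.   ] F [ 0.3  1.  -0.3] gap 0.0369
red [254.1  52.6] 511 [246  37  19  31] [ 0.571 -0.127  0.02 ]
red [140.8 181.1] 720 [128 160  28  44] [0.4267 0.0332 0.02  ]
red [174.  189.9] 355 [165 177  20  26] [ 0.4138 -0.016   0.02  ]
red [603.8 222.5] 4177 [570 184  70  90] [ 0.3465 -0.686   0.02  ]
top red [365.4394 197.8333] 66 [ 0.5617 -0.1411  0.024 ] [ 0.558  -0.1355  0.08  ]
top red [297.371 249.371] 124 [0.4251 0.0363 0.024 ] [0.4281 0.033  0.08  ]
top red [316.8727 254.0909] 55 [ 0.4133 -0.0148  0.024 ] [ 0.4169 -0.0155  0.08  ]
top red [584.1245 305.3057] 5745 [ 0.2868 -0.7126  0.024 ] [ 0.2968 -0.6784  0.08  ]
top red [634.5 325.3] 10 [ 0.2365 -0.8429  0.024 ] [ 0.249  -0.8021  0.08  ]
top red [617.8571 354.0714] 14 [ 0.1629 -0.7968  0.024 ] [ 0.1791 -0.7584  0.08  ]
knob shift (np.float32(8.33077), np.float64(-2.0))
knob shift (np.float32(10.735897), np.float64(-2.0))
knob shift (np.float32(14.0346155), np.float64(-1.75))
```

View pics/c13.png

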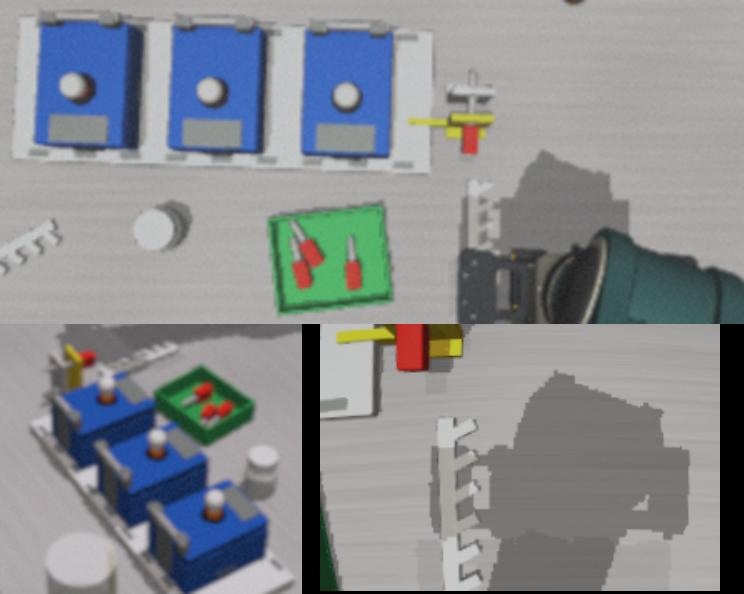

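Everything is in place: the pin is through the clevis, the three short pins are in the tub, all three knobs are drawn (about 2 px up, where 8 mm should give 1.95 px), and the arm is clear. Handing in.

```bash
python3 -c "
from cell import arm;print(arm.sign_off())"
```

```text
the job is handed in; nothing more can be done
None
```

I finished the job and handed it in at about 41 s of robot time. The hand-in reports no verdict, so the results below rest on my own checks.

- **Cases:** Cases 1 and 3 held when tugged, at about 9 N, and their knobs drew out to the stop. On case 2 the lid lifted at about 3.5 N. I pressed its pad until it bottomed out at 40 N (the catch needs 10 to 15 N). On the second tug it held, and its knob drew out too.
- **Pins:** I found three short pins and one full-length pin. All three short pins went into the green tub. The full-length pin went through both lugs with almost no resistance until its head met the near lug, and I let it go there. With only one good pin present, there was no spare to leave on the bench.

**Last checks:**
- In the scene camera all three knobs sit 1.75 to 2 px higher than at the start; 8 mm of draw should give 1.95 px. An earlier rough check on knob 3 showed only 1 px, but its later reading was 1.75 px.
- The top view shows the three pin heads in the tub and the clevis pin's head at the near lug.
- In the last views the lids look shut and the jar and both combs look unmoved; I did not measure these. The arm was well clear.

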